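Load the polishing barrel on the woodware stall

TASK

Get the polishing barrel ready and load it: turn it on its centres with the spoked wheel until the brass-tipped spoke points straight up, so that its open side is on top, then slide the lock knob fully home so that the barrel cannot turn. After that, lay every chisel handle from the revolving tray (there are two or three) in the barrel, turning the tray to bring those under the glass cover round to the open front. Leave the barrel locked with the brass tip up and the little dark bowl on the tray, and do not disturb the other wares.

Things in the scene. Friction and masses are not known exactly. Their poses are not given: they have to be found in the camera images.
- stand: Dark wooden stand, fixed, that carries the barrel between two centres. Origin on the table under the barrel's middle; z up, y along the barrel's axis (towards the spoked wheel), -x towards the robot's side (the lock's side). The barrel's axis is 130 mm above the table. Uprights 60 mm wide at y = +-109 to +-135 mm, tops 150 mm above the table; base board x +-100 mm, 22 mm thick.
- barrel (a joint): Rotation of the barrel about its level axis, rad: 0 (or any whole number of turns) when the brass-tipped spoke and the open side face straight up; grows as the top turns towards the stand's +x (away from the robot). Turns without end, is stiff (about 0.4 N m, so 6 N at a spoke) and stays where it is left.
- hatch (a point): Centre of the barrel, on its axis; turns with it: y along the axis, z towards its open side. The barrel is an eight-sided wooden trough without its three boards on the z side: inside x +-70 mm between the side boards, y +-82 mm, flat floor 58 mm wide at z = -70 mm with sloping boards beside it; side boards end at z = +33 mm; round end discs of 80 mm radius.
- notch (a point): The notch for the lock, in the ring (94 to 98 mm outer radius) round the barrel's -y end disc, 87 mm from the axis; turns with the barrel and faces the lock bolt when the mark is up.
- mark (a point): Near the tip of the one marked spoke of the wheel, whose outer 34 mm wear a brass sleeve (no thicker than the other spokes), 80 mm from the axis; turns with the barrel; its z axis points outward along the spoke and must point up.
- star (a point): Centre of the spoked wheel, on the barrel's axis, 172 mm along the stand's y from its middle; does not turn; axes as the stand's. Six round wooden spokes every 60 degrees, 14 mm thick, ends 85 mm from the axis, one of them brass-tipped; hub 44 mm across, 22 mm wide along y. Beside the spokes are 30 mm of free space to the stand's upright, and open space on the other side.
- lock (a joint): Travel of the lock bolt, m: 0 drawn out, 0.05 fully home at its end stop. It slides along the stand's +x (away from the robot) into the ring's notch, and enters only if the marked spoke is within about 7 degrees of straight up (else it stops at the ring, at about 0.03). About 3 N move it; it stays where left. Home, it keeps the barrel from turning.
- lock_grip (a point): Centre of the lock's upright wooden grip, 18 mm along the stand's x, 32 mm along y, 50 mm high; moves with the lock; axes as the stand's. It is 163 mm above the table; the dark block below is 36 mm wide, its top 45 mm below this point. The steel bolt (16 mm square) lies along x under the grip, its top 25 mm below this point, and sticks out mostly towards +x.
- cover: Glazed cover, fixed, over the far half of the revolving tray. Origin on the table, on the tray's vertical axis; x points to the covered side, so -x is the open front. Glass and frame 148 to 162 mm above the table, from x = 15 to 215 mm, y +-220 mm, on four 14 mm posts at x = 23 and 208 mm, y = +-213 mm.
- tray (a joint): Rotation of the revolving tray, rad, counter-clockwise from above (start value 0). Turns without end either way and stays where left; about 1.5 N at a post. Wooden disc of 190 mm radius, floor 36 mm above the table, 8 mm high rim and four 8 mm high dividers from the axis to each post (four quarter compartments); centre knob 16 mm in radius, 28 mm high.
- tray_post (a point): Top centre of one of four equal upright wooden posts on the revolving tray (16 mm across, 60 mm high, top 96 mm above the table), 170 mm from the tray's axis, every 90 degrees round it; moves with the tray. Push or drag a post round the axis to turn the tray.
- handle1_mid (a point): Centre of a loose eight-sided wooden chisel handle, 36 mm across its flats; x along it towards its brass ferrule (26 mm across); wood from x = -48 to +37 mm, ferrule to +49 mm. 80 g. It lies in a compartment of the tray, on one of its flats, centre 54 mm above the table. May be absent.
- handle2_mid (a point): Centre of a loose eight-sided wooden chisel handle, 36 mm across its flats; x along it towards its brass ferrule (26 mm across); wood from x = -48 to +37 mm, ferrule to +49 mm. 80 g. It lies in a compartment of the tray, on one of its flats, centre 54 mm above the table. May be absent.
- handle3_mid (a point): Centre of a loose eight-sided wooden chisel handle, 36 mm across its flats; x along it towards its brass ferrule (26 mm across); wood from x = -48 to +37 mm, ferrule to +49 mm. 80 g. It lies in a compartment of the tray, on one of its flats, centre 54 mm above the table. May be absent.
- handle1: The same handle as handle1_mid, for its motion; origin in one flat, 18 mm from the centre.
- handle2: The same handle as handle2_mid, for its motion; origin in one flat, 18 mm from the centre.
- handle3: The same handle as handle3_mid, for its motion; origin in one flat, 18 mm from the centre.
- bowl_mid (a point): Centre of a small dark wooden bowl, 76 mm across and 36 mm high, in a compartment of the tray; it is to stay on the tray.
- mill_a: Bystander: dark pepper mill, 200 mm tall; origin under its foot.
- mill_b: Bystander: pepper mill, 160 mm tall; origin under its foot.
- mortar: Bystander: wooden mortar, 96 mm across, 85 mm high; origin under it.

How it is judged:
By the outcome, as a careful person would: the job done as asked, in the order asked, and still so for the second after the job is handed in, with the robot touching nothing.
Of handle1, handle2, handle3 only 2 to 3 are there at a start; the rules pass over those that are not, and their reading is None.
At some moment in a run one of handle1, handle2, handle3 may be knocked a few centimetres aside while the robot is not near it.
Once in a run the grip may slacken for a moment while it holds something.
It also fails if it takes over 210 s, if anything falls off the work surface, if the arm or the gripper's body presses on something with over 40 N, if the wrist force passes 120 N, or if a joint passes its speed limit or range.

ROBOT

A 7-joint arm with a two-finger parallel gripper is mounted at the origin on the work surface. World frame = base frame: x ahead of the robot, y to its left, z up, the work surface at z = 0. Lengths are in mm, angles in rad, forces in N, time in s.
With the tool pointing down it reaches from about 400 to 875 mm from the base axis. Payload 4.4 kg.
Tool frame: the origin (TCP) lies midway between the tips of the shut fingers; the grasp point (between the pads) lies 19 mm behind it (ctrl.pinch_z is the distance from the TCP to the grasp point, in mm); z points along the fingers, y is the line along which they close (so a half turn about z gives the same grasp; the last joint's range is limited). The gripper opens to 85 mm and grips with 20 to 120 N. Pads are 22 mm wide; open, the fingers measure 114 mm over their backs; the gripper's body (76 mm by 85 mm) begins 54 mm behind the grasp point. The pads swing forward as they close: fully open they stand 13 mm farther back than shut.
Start: joints at [-1.253, 0.628, 0.038, 1.517, -0.027, 0.996, -0.02], TCP at [243.368, 602.735, 231.313] pointing down, gripper open.
Joint ranges: [-3.06, 3.06], [-0.37, 2.12], [-1.25, 1.32], [0.18, 2.47], [-1.1, 4.24], [0.23, 1.98], [-2.94, 2.94]. Speed limits (rad/s): [2.57, 2.57, 3.14, 3.14, 3.14, 3.14, 3.14].

INTERFACE

Orientations are given as [roll, pitch, yaw] about the fixed x, y, z axes, in that order (R = Rz(yaw) Ry(pitch) Rx(roll)).
In Python, from cell import read_state, cams, order, ctrl gives the robot as it stands.
- The arm moves only by the tool move_arm, never from a script. Its argument "targets" is text: rows parted by semicolons, each of 7 numbers parted by spaces: the gripper's target within -1 to 1 (fully open at 1, half-way at 0, shut at -1), then the shift along the tool's x, y, z in cm, then the turn, a rotation vector about the tool's x, y, z in degrees. A call has 1 to 5 rows; each row shifts and turns the commanded pose from where the row before left it, along the tool's axes as they then stand; what a row does not reach is not made up. A row lasts 1/12 s, in which the tool goes at most 41.7 mm and 7.16 degrees, less where a joint would pass 70% of its speed; a pose out of reach is approached as far as the arm can. A call with a gripper value outside its range is refused whole. The fingers move at their own pace and stop on an object; the grip force is fixed at half the most. Time passes only in rows, so rows that do not move let the fingers close. It gives the time, the measured TCP pose, the force, the opening and the grip force at its end, in the units of the state.
- read_state(): the state, without advancing time (a new reading comes with each control period).
- cams.get_image(name): name is "scene" or "top" or "wrist"; returns a dict with "color" (384x512x3 uint8, red, green, blue), "fovy" (degrees; the focal length in pixels is half the picture's height over the tangent of half this angle, whatever the lens; pixels are square), "cx", "cy" (the principal point, pixels), "k1" (the pictures are not rectified: a ray, as slopes to the right and down, at radius r is drawn at 1 + k1 r^2 times it, then the intrinsics apply), "rvec" (rotation vector, rad) and "tvec" (3), from world to camera coordinates, as OpenCV has them. Camera axes: x right, y down, z forward; pixel columns grow to the right and rows downward; lengths in mm; the calibration is good to about 2 mm. A picture is of the moment at which its call begins. There is no depth.
- order.finish_job(): hands the job in; it is judged then, once.
The state is a dict: "clock": time; "qpos": joint angles; "qd": joint speeds; "tau": joint torques, N m; "eef_pos": TCP position; "tool_rot": TCP orientation; "force": force on the tool from outside, world axes, zero at the start; "torque": the same for the moment, N m; "width": finger opening in mm; "gripper_force": force on a finger pad.
Only numpy, scipy, OpenCV 4.12 (cv2) and the standard library are available. Lean on these libraries where they do the work, as an engineer would, in place of code of your own. Each camera call takes 0.05 s, during which the arm holds its last target. There are 200 camera calls.

## Working session

There is one attempt and no reset: what is moved stays moved. The work goes in short steps, Python scripts to look and compute and a tool call to move; the robot and the scene stay as the last step left them, time stands still between calls to the robot, and variables do not carry over. Pictures are saved under pics/ and viewed, at most 14 in all, crops included, and the job is handed in when it is done.

Besides the shell and the picture viewer there is one more tool, called after "Request:" by a JSON object that holds its "fn" and its "kwargs". move_arm: Moves the arm, as the interface text tells. Its arguments: {"type":"object","properties":{"targets":{"type":"string"}},"required":["targets"]}

```bash
mkdir -p pics; ls
cat > h.py <<'E'
import numpy as np, cv2
from scipy.spatial.transform import Rotation as R
from cell import read_state, cams, order, ctrl
def cam(n):
    d=cams.get_image(n); d['f']=d['color'].shape[0]/2/np.tan(np.radians(d['fovy'])/2); return d
def save(d,fn,box=None,s=1):
    im=cv2.cvtColor(d['color'],cv2.COLOR_RGB2BGR)
    if box: im=im[box[1]:box[3],box[0]:box[2]]
    cv2.imwrite('pics/'+fn,cv2.resize(im,None,fx=s,fy=s,interpolation=cv2.INTER_CUBIC))
def proj(d,P):
    p=R.from_rotvec(np.ravel(d['rvec'])).apply(np.atleast_2d(P))+np.ravel(d['tvec'])
    s=p[:,:2]/p[:,2:]; s=s*(1+d['k1']*(s**2).sum(1,keepdims=True))
    return s*d['f']+[d['cx'],d['cy']]
def ray(d,u,v):
    m=(np.array([u,v])-[d['cx'],d['cy']])/d['f']; s=m.copy()
    for _ in range(20): s=m/(1+d['k1']*(s@s))
    r=R.from_rotvec(np.ravel(d['rvec'])); 
    return -r.inv().apply(np.ravel(d['tvec'])), r.inv().apply([s[0],s[1],1])
def atz(d,u,v,z):
    o,k=ray(d,u,v); return o+k*(z-o[2])/k[2]
E
python3 - <<'E'
from h import *
import pickle
D={}
for n in ('scene','top','wrist'):
    D[n]=cam(n); save(D[n],n+'0.png',None,1.55)
    d=D[n]; print(n,d['fovy'],d['k1'],ray(d,256,192))
pickle.dump(D,open('D0.pkl','wb'))
s=read_state(); print(s); print(ctrl.pinch_z)
E
```

```text
pics
scene 50.51474957448564 -0.13663895322388062 (array([1448.76022374,   91.71423153, 1320.82051613]), array([-0.58919221, -0.09675534, -0.80238858]))
top 48.545931720279526 -0.005976058489254987 (array([ 441.71039633,  -85.12465771, 1594.22404604]), array([ 0.1204923 ,  0.01591342, -0.99263009]))
wrist 60.82254161735047 -0.012922668141471725 (array([171.27922109, 630.14671065, 373.55312695]), array([ 0.27867789, -0.10382197, -0.95482983]))
{'clock': 0.15, 'qpos': array([-1.25279244,  0.62913295,  0.03845318,  1.51813685, -0.02696612,
        0.99630112, -0.02001413]), 'qd': array([-0.00198322, -0.00148757,  0.00077278, -0.00292917, -0.00078201,
       -0.00124254,  0.00097844]), 'tau': array([ 1.93375396e-03, -5.63800764e+01,  1.22785136e+00, -1.93653542e+01,
        1.11398741e-02,  7.31709501e-03,  3.16683588e-05]), 'eef_pos': array([243.19642942, 602.27790393, 230.60136256]), 'tool_rot': array([-3.14013290e+00,  3.81900653e-05,  2.75778926e+00]), 'force': array([0.6535656 , 0.35830334, 0.18047117]), 'torque': array([-0.05900176,  0.03133252,  0.04333309]), 'gripper_force': 0.0, 'width': 85.66016133385023}
18.700000000000003
```

View pics/scene0.png

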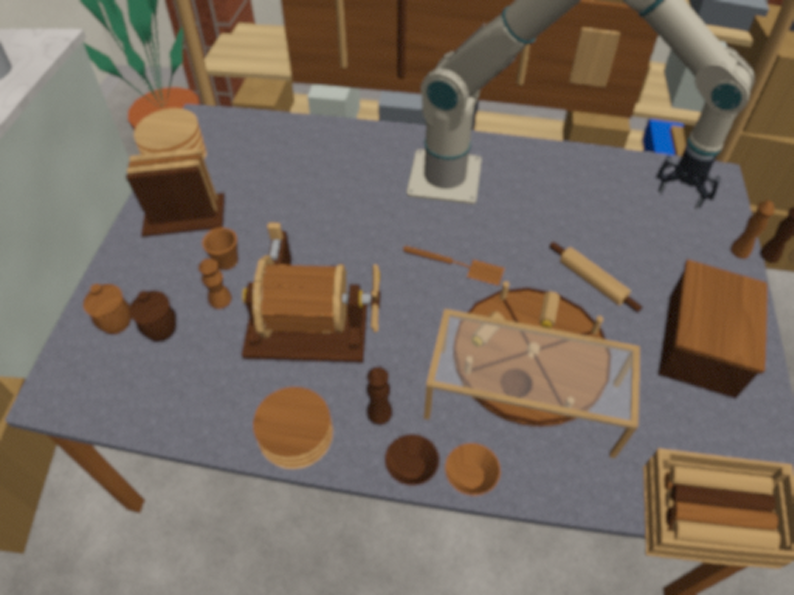

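View pics/top0.png

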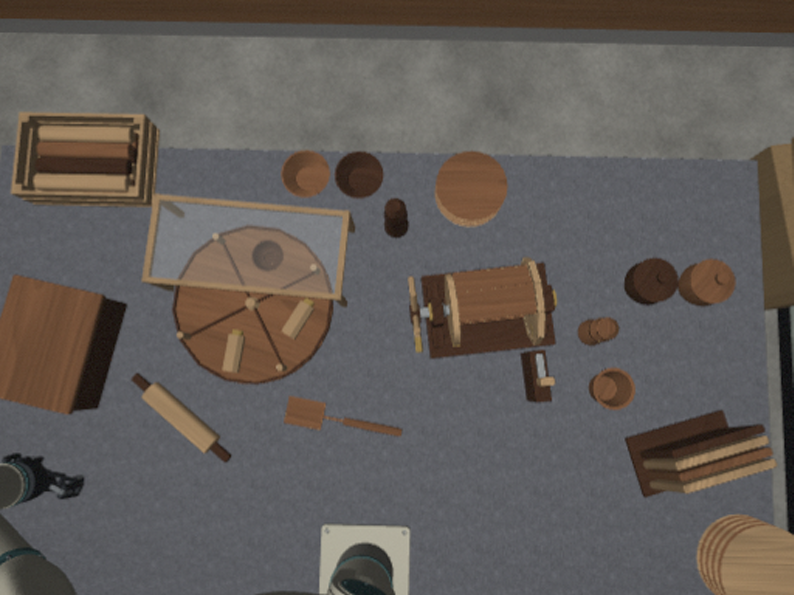

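The barrel stands right of centre (top display about 490,305) with the brass spoke facing the robot. The tray is at about (250,303), with two handles in front and the bowl under the glass. I'll crop in closer on each.

Run:
```python
from h import *
import pickle
D=pickle.load(open('D0.pkl','rb'))
a=D['top']; b=D['scene']
def crop(d,box,s):
    im=cv2.cvtColor(d['color'],cv2.COLOR_RGB2BGR)[box[1]:box[3],box[0]:box[2]]
    return cv2.resize(im,None,fx=s,fy=s,interpolation=cv2.INTER_CUBIC)
cv2.imwrite('pics/t1.png',crop(a,(90,120,240,260),5))
cv2.imwrite('pics/t2.png',crop(a,(255,160,375,270),5))
```

```text
(no output)
```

View pics/t1.png

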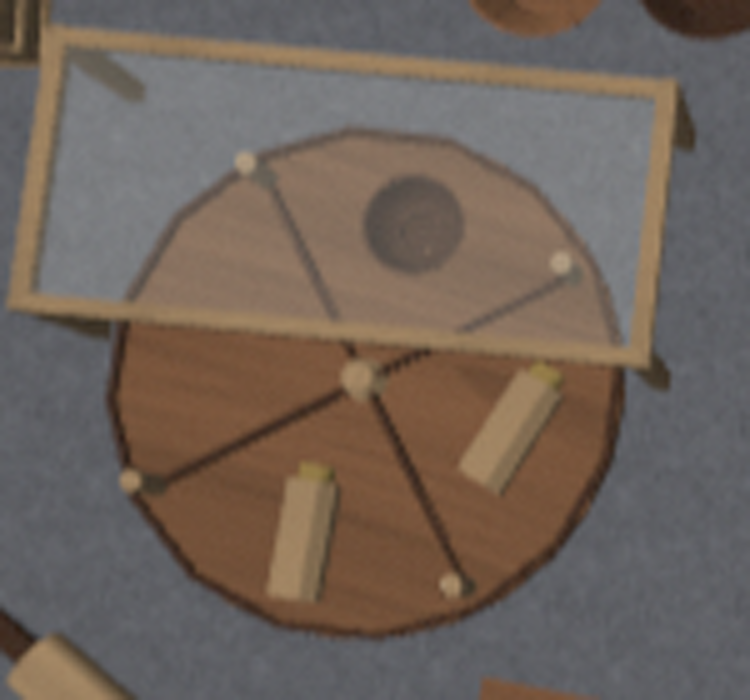

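View pics/t2.png

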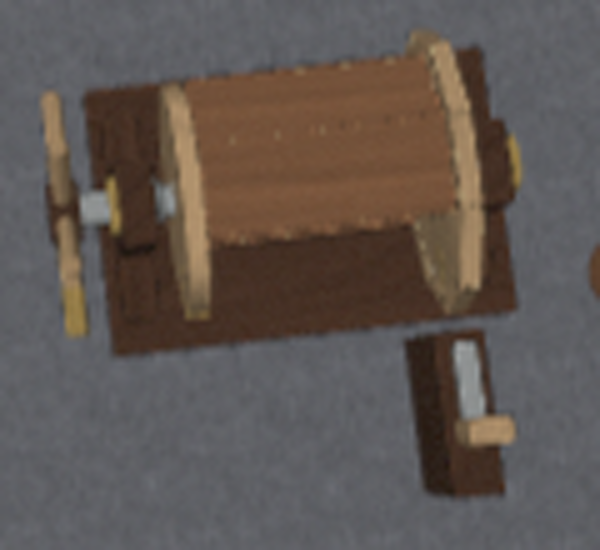

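```bash
cat >> h.py <<'E'
import pickle
def full(box,s,p): return np.array(box[:2])+np.array(p)/s
E
python3 - <<'E'
from h import *
D=pickle.load(open('D0.pkl','rb')); a=D['top']; b=D['scene']
save(b,'s1.png',(150,140,260,235),7)
B1=(90,120);B2=(255,160)
T=lambda B,p,z:(lambda q:atz(a,q[0],q[1],z))(full(B,5,p))
c=np.array([T(B2,p,22) for p in [(85,93),(480,47),(517,310),(113,352)]]); print('base',c.round(),c.mean(0))
e=(c[0]+c[3]-c[1]-c[2])/2; print('yaw of y',np.degrees(np.arctan2(e[1],e[0]))-90, np.linalg.norm(e))
p=np.array([T(B1,p,96) for p in [(246,162),(562,263),(453,585),(131,481)]]); print('posts',p.round(),p.mean(0)); m=p.mean(0)
print(np.linalg.norm(p-m,axis=1),np.degrees(np.arctan2(*(p-m)[:,[1,0]].T[::1])))
print('knob',T(B1,(362,378),64))
k=np.array([T(B1,p,155) for p in [(58,40),(665,92),(640,355),(22,298)]]);print('cover',k.round())
for q in [((315,470),(293,590)),((545,375),(480,478))]:
    f=[T(B1,x,72) for x in q]; print('handle',f[0].round(),f[1].round())
for q in [(455,430),(512,428),(460,443),(514,440)]: print('grip top',T(B2,q,188).round())
print('wheel tips',T(B2,(75,330),130).round(),T(B2,(50,95),130).round(), 'lockblock',[T(B2,x,118).round() for x in [(407,340),(482,332),(503,490),(455,495)]])
E
```

```text
base [[ 684. -118.   22.]
 [ 726. -413.   22.]
 [ 530. -440.   22.]
 [ 492. -143.   22.]] [ 608.06672737 -278.48864475   22.        ]
yaw of y 7.629083859680293 298.40210482408764
posts [[757. 362.  96.]
 [689. 132.  96.]
 [459. 199.  96.]
 [526. 430.  96.]] [607.85555647 280.88514551  96.        ]
[170.34202974 169.62956181 170.03330279 170.1114958 ] [  28.60330035  -61.44508388 -151.23431007  118.65926651]
knob [606.57018497 278.17801273  64.        ]
cover [[829. 481. 155.]
 [801.  57. 155.]
 [617.  68. 155.]
 [647. 493. 155.]]
handle [539. 307.  72.] [453. 318.  72.]
handle [611. 144.  72.] [536. 188.  72.]
grip top [ 441. -361.  188.]
grip top [ 443. -398.  188.]
grip top [ 433. -364.  188.]
grip top [ 436. -400.  188.]
wheel tips [ 503. -113.  130.] [666. -92. 130.] lockblock [array([ 502., -342.,  118.]), array([ 509., -394.,  118.]), array([ 401., -408.,  118.]), array([ 397., -375.,  118.])]
```

View pics/s1.png

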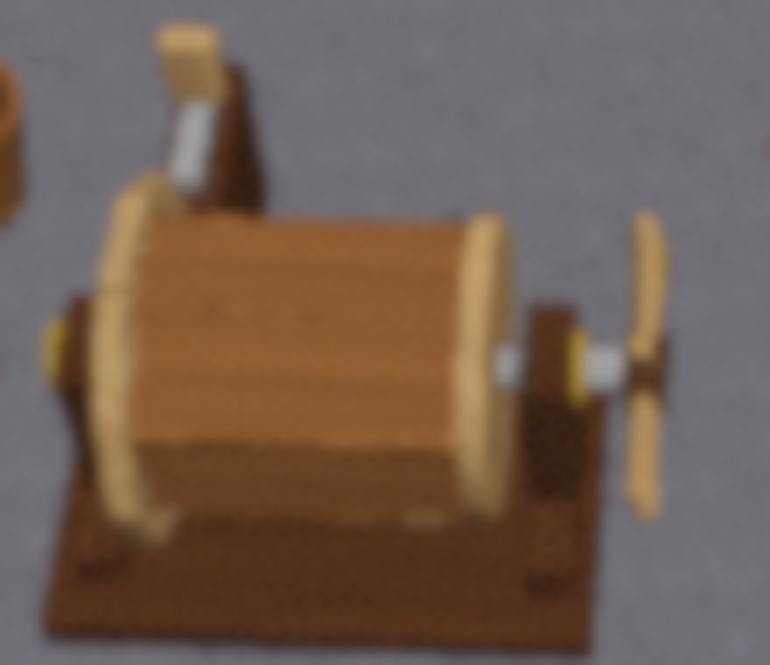

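```bash
cat >> h.py <<'E'
YAW=np.radians(7.8); C=np.array([608.,-278.,0]); RS=R.from_euler('z',YAW)
def S(p): return RS.apply(p)+C      # stand->world
def toS(p): return RS.inv().apply(np.asarray(p)-C)
def st():
    s=read_state(); p=s['eef_pos']; print('t',round(s['clock'],2),'tcp',p.round(1),'stand',toS(p).round(1),'rpy',np.degrees(s['tool_rot']).round(1),'F',s['force'].round(1),'w',round(s['width'],1),'g',round(s['gripper_force'],1),'q',s['qpos'].round(2))
E
python3 - <<'E'
from h import *
D=pickle.load(open('D0.pkl','rb')); a=D['top']; b=D['scene']
print('star',S([0,172,130]),'proj',proj(a,S([0,172,130])),proj(b,S([0,172,130])))
for e in (-40,-30,-20,-10,0,10,20):
    P=[]
    for k in range(6):
        t=np.radians(e+60*k); P.append(S([-85*np.cos(t),172,130+85*np.sin(t)]))
    print(e,'top',proj(a,P).round(0).astype(int).tolist(),'scene',proj(b,P).round(0).astype(int).tolist())
E
```

```text
star [ 584.65692154 -107.59137144  130.        ] proj [[269.05270231 202.30088771]] [[240.46792804 192.21777295]]
-40 top [[271, 222], [272, 225], [270, 204], [267, 181], [266, 181], [268, 201]] scene [[242, 187], [241, 170], [240, 175], [239, 198], [240, 215], [241, 209]]
-30 top [[271, 224], [272, 223], [270, 200], [267, 180], [266, 183], [269, 205]] scene [[242, 183], [241, 169], [240, 178], [239, 202], [240, 216], [241, 206]]
-20 top [[272, 226], [272, 220], [269, 195], [266, 178], [267, 186], [269, 209]] scene [[242, 180], [241, 169], [240, 181], [239, 206], [240, 215], [241, 202]]
-10 top [[272, 227], [271, 217], [268, 191], [266, 178], [267, 189], [270, 212]] scene [[242, 177], [241, 169], [239, 185], [239, 209], [240, 215], [241, 199]]
0 top [[272, 227], [271, 213], [268, 187], [266, 178], [267, 193], [270, 216]] scene [[242, 174], [240, 170], [239, 189], [239, 212], [240, 213], [242, 195]]
10 top [[272, 226], [271, 209], [267, 184], [266, 179], [268, 197], [270, 219]] scene [[242, 172], [240, 172], [239, 194], [239, 214], [241, 211], [242, 191]]
20 top [[272, 225], [270, 204], [267, 181], [266, 181], [268, 201], [271, 222]] scene [[241, 170], [240, 175], [239, 198], [240, 215], [241, 209], [242, 187]]
```

Request:
{"fn": "move_arm", "kwargs": {"targets": "1 -2.91 -2.64 -0.5 0 0 0;1 -2.91 -2.64 -0.5 0 0 0;1 -2.91 -2.64 -0.5 0 0 0;1 -2.91 -2.64 -0.5 0 0 0;1 -2.91 -2.64 -0.5 0 0 0"}}

```text
clock: 0.57
eef_pos: [329.2, 423.9, 256.3]
tool_rot: [-3.141, -0.0, 2.758]
force: [0.3, 0.6, 0.2]
width: 85.5
gripper_force: 0.0
```

Request:
{"fn": "move_arm", "kwargs": {"targets": "1 -2.91 -2.64 -0.5 0 0 0;1 -2.91 -2.64 -0.5 0 0 0;1 -2.91 -2.64 -0.5 0 0 0;1 -2.91 -2.64 -0.5 0 0 0;1 -2.91 -2.64 -0.5 0 0 0"}}

```text
clock: 0.98
eef_pos: [414.7, 247.1, 281.5]
tool_rot: [-3.142, -0.0, 2.758]
force: [0.4, -0.4, -1.6]
width: 85.3
gripper_force: 0.0
```

Request:
{"fn": "move_arm", "kwargs": {"targets": "1 -2.91 -2.64 -0.5 0 0 0;1 -2.91 -2.64 -0.5 0 0 0;1 -2.91 -2.64 -0.5 0 0 0;1 -2.91 -2.64 -0.5 0 0 0;1 -2.91 -2.64 -0.5 0 0 0"}}

```text
clock: 1.4
eef_pos: [500.1, 70.2, 306.6]
tool_rot: [3.141, -0.0, 2.758]
force: [1.0, 0.2, 1.1]
width: 85.7
gripper_force: 0.0
```

Request:
{"fn": "move_arm", "kwargs": {"targets": "1 -2.91 -2.64 -0.5 0 0 0;1 -2.91 -2.64 -0.5 0 0 0;1 -2.91 -2.64 -0.5 0 0 0;1 -2.91 -2.64 -0.5 0 0 0;1 -2.91 -2.64 -0.5 0 0 0"}}

```text
clock: 1.82
eef_pos: [585.6, -106.6, 331.4]
tool_rot: [3.142, -0.001, 2.758]
force: [1.1, 0.2, -0.0]
width: 85.2
gripper_force: 0.0
```

Request:
{"fn": "move_arm", "kwargs": {"targets": "1 0 0 0 0 0 7.15;1 0 0 0 0 0 7.15;1 0 0 0 0 0 7.15;1 0 0 0 0 0 7.15;1 0 0 0 0 0 7.15"}}

```text
clock: 2.23
eef_pos: [585.1, -104.9, 330.9]
tool_rot: [-3.141, -0.001, 2.127]
force: [0.3, 0.3, -0.2]
width: 85.4
gripper_force: 0.0
```

Request:
{"fn": "move_arm", "kwargs": {"targets": "1 0 0 0 0 0 7.15;1 0 0 0 0 0 7.15;1 0 0 0 0 0 7.15;1 0 0 0 0 0 7.15;1 0 0 0 0 0 7.15"}}

```text
clock: 2.65
eef_pos: [585.1, -104.6, 331.0]
tool_rot: [-3.141, -0.0, 1.504]
force: [0.3, -0.4, 0.2]
width: 85.3
gripper_force: 0.0
```

Request:
{"fn": "move_arm", "kwargs": {"targets": "1 0 0 0 0 0 7.15;1 0 0 0 0 0 7.15;1 0 0 0 0 0 7.15;1 0 0 0 0 0 7.15;1 0 0 0 0 0 7.15"}}

```text
clock: 3.07
eef_pos: [585.1, -104.6, 331.0]
tool_rot: [-3.141, 0.0, 0.88]
force: [0.9, -0.2, -0.2]
width: 85.3
gripper_force: 0.0
```

Request:
{"fn": "move_arm", "kwargs": {"targets": "1 0 0 0 0 0 7.15;1 0 0 0 0 0 7.15;1 0 0 0 0 0 7.15;1 0 0 0 0 0 7.15;-0.3 0 0 0 0 0 7.15"}}

```text
clock: 3.48
eef_pos: [585.2, -104.5, 331.0]
tool_rot: [-3.141, 0.0, 0.256]
force: [0.4, -0.3, -0.1]
width: 75.5
gripper_force: 0.0
```

Request:
{"fn": "move_arm", "kwargs": {"targets": "-0.3 0 0 0 0 0 6.9;-0.3 0 0 0 0 0 0;-0.3 0 0 0 0 0 0;-0.3 0 0 0 0 0 0"}}

```text
clock: 3.82
eef_pos: [585.2, -104.6, 331.1]
tool_rot: [-3.141, 0.0, 0.145]
force: [-0.0, 0.0, 0.1]
width: 30.2
gripper_force: 0.0
```

Run:
```python
from h import *
st(); d=cam('wrist'); t=cam('top'); b=cam('scene'); pickle.dump((d,t,b),open('D1.pkl','wb')); save(d,'w1.png',None,1.55)
print(proj(d,S([0,172,130])),proj(d,[S([-85*np.cos(np.radians(e)),172,130+85*np.sin(np.radians(e))]) for e in range(-40,21,10)]).round())
```

```text
t 3.82 tcp [ 585.2 -104.6  331.1] stand [  1.  174.8 331.1] rpy [-180.     0.     8.3] F [-0.   0.   0.1] w 30.2 g 0.0 q [-0.39  0.59  0.89  1.56 -0.47  1.23 -0.85]
[[253.92971292 166.251239  ]] [[253. 206.]
 [253. 216.]
 [253. 224.]
 [253. 232.]
 [253. 238.]
 [253. 243.]
 [253. 246.]]
```

View pics/w1.png

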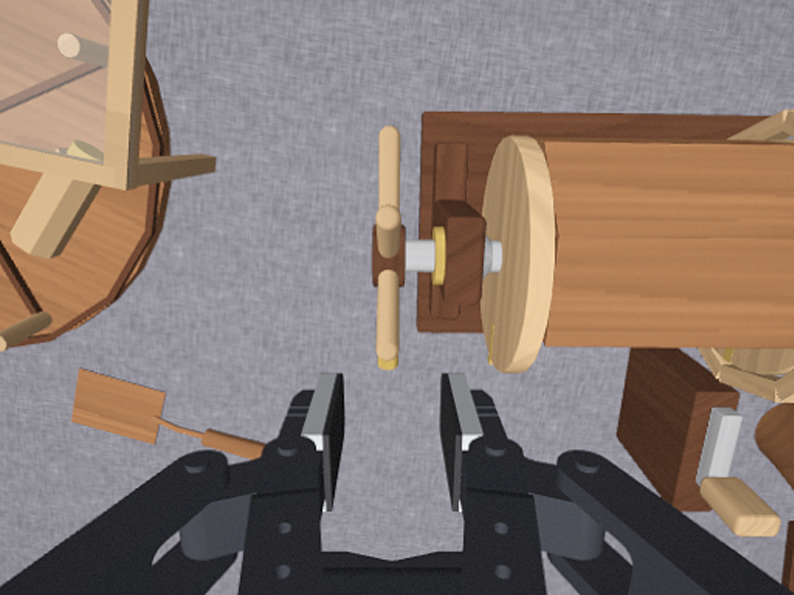

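```bash
sed -i 's/C=np.array(\[608.,-278.,0\])/C=np.array([609.,-274.3,0])/' h.py
python3 - <<'E'
from h import *
d,t,b=pickle.load(open('D1.pkl','rb'))
print(proj(d,S([0,172,130])),proj(t,S([0,172,130])))
for e in (-25,-20,-15,-10,-5,0,5):
    o=[]
    for k in (0,1,2,3):
        a=np.radians(e+60*k); u=np.array([-np.cos(a),0,np.sin(a)]); n=np.array([np.sin(a),0,np.cos(a)])
        v=proj(d,[S(np.array([0,172,130])+85*u+7*s*n) for s in (-1,0,1)])[:,1]*1.55
        o.append(v.round().astype(int).tolist())
    print(e,o)
# gross check lock grip
print(proj(d,S([-182,-83,163]))*1.55)
E
```

```text
[[250.65634038 164.86227851]] [[267.98735005 201.98807629]]
-25 [[333, 339, 346], [380, 378, 377], [290, 277, 264], [144, 139, 134]]
-20 [[340, 346, 352], [379, 376, 373], [276, 263, 249], [138, 134, 130]]
-15 [[347, 352, 358], [376, 372, 369], [262, 249, 235], [133, 130, 127]]
-10 [[353, 358, 363], [373, 368, 363], [248, 235, 221], [129, 128, 126]]
-5 [[358, 363, 368], [368, 362, 356], [234, 221, 208], [127, 126, 126]]
0 [[364, 368, 372], [362, 355, 348], [220, 207, 195], [126, 126, 126]]
5 [[368, 371, 375], [355, 347, 338], [206, 194, 183], [126, 127, 128]]
[[727.93711644 507.25820198]]
```

Request:
{"fn": "move_arm", "kwargs": {"targets": "-0.3 -3.74 -0.06 0 0 0 0.5;-0.3 0 0 4 0 0 0;-0.3 0 0 4 0 0 0;-0.3 0 0 4 0 0 0;-0.3 0 0 3.9 0 0 0"}}

```text
clock: 4.38
eef_pos: [548.2, -109.1, 171.1]
tool_rot: [-3.141, -0.001, 0.134]
force: [0.9, 0.8, -0.5]
width: 30.1
gripper_force: 0.0
```

Request:
{"fn": "move_arm", "kwargs": {"targets": "-1 0 0 0 0 0 0;-1 0 0 0 0 0 0;-1 0 0 0 0 0 0;-1 0 0 0 0 0 0;-1 0 0 0 0 0 0"}}

```text
clock: 4.8
eef_pos: [548.0, -107.3, 171.4]
tool_rot: [-3.139, 0.002, 0.135]
force: [4.8, 1.5, -28.5]
width: 12.1
gripper_force: 58.3
```

Run:
```python
from h import *
st(); d=cam('wrist'); save(d,'w2.png',(150,80,400,384),2)
```

```text
t 4.8 tcp [ 548.  -107.3  171.4] stand [-37.8 173.8 171.4] rpy [-1.799e+02  1.000e-01  7.700e+00] F [  4.8   1.5 -28.5] w 12.1 g 58.3 q [-0.33  0.7   0.77  1.85 -0.63  0.86 -0.68]
```

View pics/w2.png

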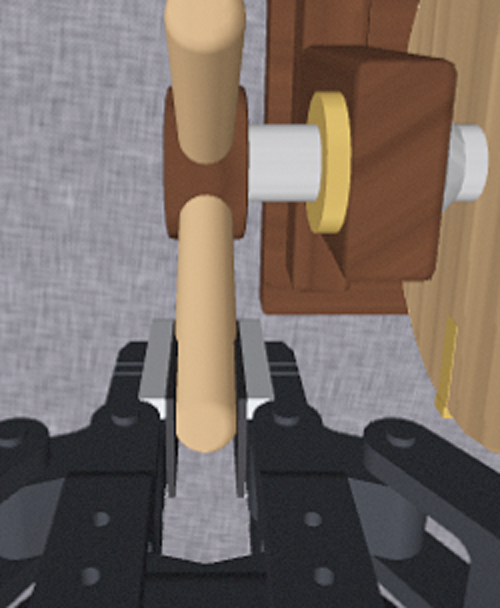

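The spoke is gripped near its tip. Now the arc turn.

Request:
{"fn": "move_arm", "kwargs": {"targets": "-1 0.66 0 -0.36 0 0 0;-1 0.7 0 -0.3 0 0 0;-1 0.72 0 -0.22 0 0 0"}}

```text
clock: 5.1
eef_pos: [566.2, -104.8, 181.4]
tool_rot: [-3.137, 0.006, 0.134]
force: [-6.5, 2.8, -14.6]
width: 12.1
gripper_force: 58.4
```

Request:
{"fn": "move_arm", "kwargs": {"targets": "-1 0.74 0 -0.14 0 0 0;-1 0.75 0 -0.07 0 0 0;-1 0.75 0 0.02 0 0 0;-1 0.75 0 0.09 0 0 0"}}

```text
clock: 5.43
eef_pos: [596.3, -100.7, 183.8]
tool_rot: [-3.136, 0.004, 0.134]
force: [-7.6, 5.1, -4.8]
width: 11.7
gripper_force: 59.5
```

Request:
{"fn": "move_arm", "kwargs": {"targets": "-1 0.73 0 0.17 0 0 0;-1 0.72 0 0.24 0 0 0;-1 0.68 0 0.32 0 0 0;-1 0.33 0 0.19 0 0 0"}}

```text
clock: 5.77
eef_pos: [626.2, -100.8, 175.9]
tool_rot: [3.138, -0.006, 0.134]
force: [0.3, -0.7, -0.0]
width: 0.1
gripper_force: 0.0
```

Run:
```python
from h import *
st(); d=cam('wrist'); save(d,'w3.png',(100,40,400,384),1.7); pickle.dump(d,open('D2.pkl','wb'))
```

```text
t 5.77 tcp [ 626.2 -100.8  175.9] stand [ 40.6 169.5 175.9] rpy [179.8  -0.4   7.7] F [ 0.3 -0.7 -0. ] w 0.1 g 0.0 q [-0.31  0.79  0.76  1.64 -0.63  0.97 -0.76]
```

View pics/w3.png

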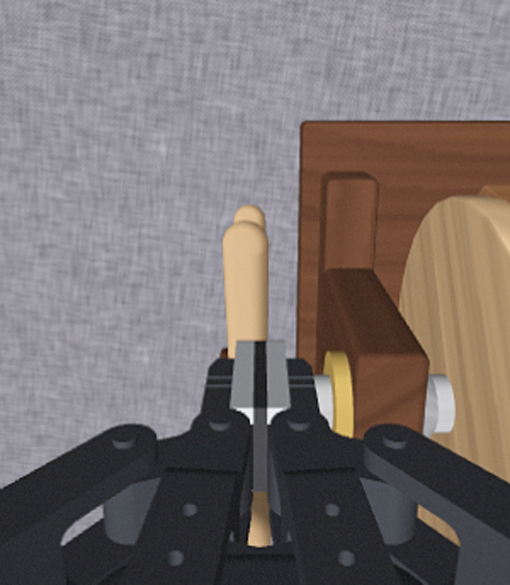

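Request:
{"fn": "move_arm", "kwargs": {"targets": "-0.3 0 0 -4 0 0 0;-0.3 0 0 -4 0 0 0;-0.3 0 0 -4 0 0 0;-0.3 -4 0 -3.5 0 0 0;-0.3 0 0 0 0 0 0"}}

```text
clock: 6.23
eef_pos: [590.7, -109.1, 328.5]
tool_rot: [3.136, -0.009, 0.128]
force: [-1.6, -2.3, 0.4]
width: 29.8
gripper_force: 0.0
```

Run:
```python
from h import *
st(); d=cam('wrist'); save(d,'w4.png',(150,40,350,260),2.5); pickle.dump(d,open('D2.pkl','wb'))
print(proj(d,S([0,172,130])))
for e in range(0,60,5):
    o=[]
    for k in (-1,0,1,2,3):
        a=np.radians(e+60*k); u=np.array([-np.cos(a),0,np.sin(a)]); n=np.array([np.sin(a),0,np.cos(a)])
        v=(proj(d,[S(np.array([0,172,130])+85*u+7*s*n) for s in (-1,0,1)])[:,1]-40)*2.5
        o.append(v.round().astype(int).tolist())
    print(e,o)
```

```text
t 6.23 tcp [ 590.7 -109.1  328.5] stand [  4.2 166.2 328.5] rpy [179.7  -0.5   7.3] F [-1.6 -2.3  0.4] w 29.8 g 0.0 q [-0.38  0.59  0.89  1.55 -0.48  1.22 -0.85]
[[244.85833765 171.55691088]]
0 [[363, 375, 388], [503, 509, 516], [503, 492, 480], [274, 254, 234], [121, 121, 121]]
5 [[376, 389, 402], [510, 516, 522], [492, 479, 465], [252, 233, 214], [120, 122, 124]]
10 [[390, 402, 415], [517, 521, 526], [478, 464, 449], [231, 214, 196], [121, 125, 128]]
15 [[403, 415, 427], [522, 526, 529], [463, 447, 430], [212, 196, 180], [124, 129, 133]]
20 [[416, 428, 440], [527, 529, 531], [446, 429, 410], [194, 180, 165], [128, 134, 140]]
25 [[429, 440, 452], [529, 530, 531], [428, 409, 389], [178, 165, 153], [134, 141, 148]]
30 [[441, 452, 463], [531, 530, 529], [408, 388, 367], [164, 153, 142], [141, 149, 156]]
35 [[453, 463, 474], [531, 528, 526], [387, 366, 345], [152, 143, 134], [149, 157, 166]]
40 [[464, 474, 484], [529, 525, 520], [365, 343, 322], [141, 134, 128], [157, 167, 176]]
45 [[475, 484, 493], [525, 519, 513], [342, 321, 299], [133, 128, 123], [167, 177, 187]]
50 [[485, 493, 502], [520, 512, 504], [319, 298, 276], [127, 124, 121], [178, 188, 199]]
55 [[494, 502, 510], [512, 503, 493], [296, 275, 255], [123, 122, 120], [189, 200, 211]]
```

View pics/w4.png

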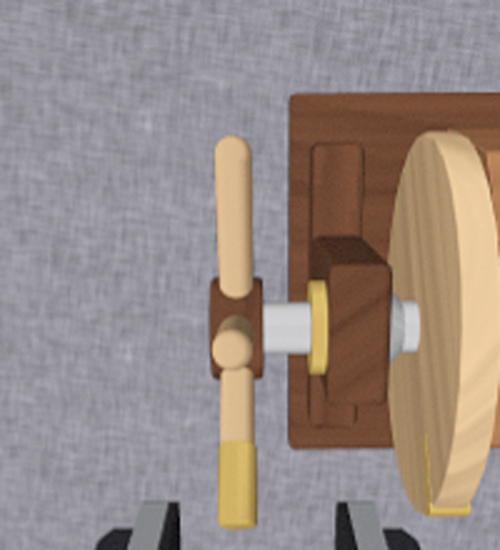

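```bash
cat >> h.py <<'E'
def togo(p,yaw):
    """tool-frame shift (cm) and rotvec (deg) to world TCP p, tool down, yaw deg"""
    s=read_state(); r0=R.from_euler('xyz',s['tool_rot']); r1=R.from_euler('xyz',[180,0,yaw],degrees=True)
    d=r0.inv().apply(np.asarray(p)-s['eef_pos'])/10
    rv=np.degrees((r0.inv()*r1).as_rotvec()); print('togo cm',d.round(2),'rot',rv.round(1)); return d
E
python3 - <<'E'
from h import *
st(); togo(S([-50.6,172,153.4]),7.8)
E
```

```text
t 6.28 tcp [ 591.6 -107.2  325.6] stand [  5.4 167.9 325.6] rpy [179.8  -0.4   7.4] F [-0.6  0.6 -1. ] w 29.8 g 0.0 q [-0.38  0.6   0.89  1.55 -0.48  1.21 -0.85]
togo cm [-5.73 -0.43 17.18] rot [ 0.2 -0.4 -0.4]
```

Request:
{"fn": "move_arm", "kwargs": {"targets": "-0.3 -2.9 -0.2 0 0.2 -0.4 -0.4;-0.3 -2.9 -0.2 0 0 0 0;-0.3 0 0 3.5 0 0 0;-0.3 0 0 3.5 0 0 0;-0.3 0 0 3.5 0 0 0"}}

```text
clock: 6.7
eef_pos: [533.4, -107.4, 214.9]
tool_rot: [-3.139, 0.004, 0.139]
force: [0.9, 0.1, -0.2]
width: 30.0
gripper_force: 0.0
```

Request:
{"fn": "move_arm", "kwargs": {"targets": "-0.3 0 0 3.4 0 0 0;-0.3 0 0 3.2 0 0 0;-0.3 0 0 0 0 0 0"}}

```text
clock: 6.95
eef_pos: [528.8, -105.7, 144.2]
tool_rot: [-3.135, 0.017, 0.139]
force: [-1.1, 1.1, -1.0]
width: 30.0
gripper_force: 0.0
```

Run:
```python
from h import *
st(); togo(S([-50.6,172,153.4]),7.8)
```

```text
t 6.95 tcp [ 528.8 -105.7  144.2] stand [-56.6 177.9 144.2] rpy [-179.6    1.     8. ] F [-1.1  1.1 -1. ] w 30.0 g 0.0 q [-0.31  0.71  0.73  1.91 -0.66  0.79 -0.64]
togo cm [ 0.58  0.58 -0.94] rot [-0.4  1.   0.2]
```

Request:
{"fn": "move_arm", "kwargs": {"targets": "-0.3 0.58 0.58 -0.9 -0.4 1 0.2;-0.3 0 0 0 0 0 0;-0.3 0 0 0 0 0 0"}}

```text
clock: 7.2
eef_pos: [541.2, -113.7, 161.4]
tool_rot: [3.136, -0.016, 0.136]
force: [-1.0, 0.0, 0.3]
width: 30.0
gripper_force: 0.0
```

Run:
```python
from h import *
st(); togo(S([-50.6,172,153.4]),7.8)
```

```text
t 7.2 tcp [ 541.2 -113.7  161.4] stand [-45.3 168.3 161.4] rpy [179.7  -0.9   7.8] F [-1.   0.   0.3] w 30.0 g 0.0 q [-0.31  0.69  0.75  1.89 -0.65  0.8  -0.64]
togo cm [-0.54 -0.37  0.79] rot [ 0.3 -0.9 -0. ]
```

Request:
{"fn": "move_arm", "kwargs": {"targets": "-0.3 0 0 0 0 0 0;-0.3 0 0 0 0 0 0;-0.3 0 0 0 0 0 0"}}

```text
clock: 7.45
eef_pos: [539.5, -111.9, 159.4]
tool_rot: [3.138, -0.012, 0.137]
force: [-0.5, -0.5, 0.2]
width: 29.9
gripper_force: 0.0
```

Run:
```python
from h import *
st(); togo(S([-50.6,172,153.4]),7.8)
```

```text
t 7.45 tcp [ 539.5 -111.9  159.4] stand [-46.8 170.3 159.4] rpy [179.8  -0.7   7.8] F [-0.5 -0.5  0.2] w 29.9 g 0.0 q [-0.31  0.69  0.74  1.89 -0.65  0.8  -0.64]
togo cm [-0.39 -0.17  0.59] rot [ 0.2 -0.7  0. ]
```

Request:
{"fn": "move_arm", "kwargs": {"targets": "-0.3 0 0 0 0 0 0;-0.3 0 0 0 0 0 0;-0.3 0 0 0 0 0 0"}}

```text
clock: 7.7
eef_pos: [539.1, -112.0, 158.5]
tool_rot: [3.138, -0.01, 0.136]
force: [-0.1, 1.1, -0.5]
width: 29.9
gripper_force: 0.0
```

Run:
```python
from h import *
st(); togo(S([-50.6,172,153.4]),7.8)
```

```text
t 7.7 tcp [ 539.1 -112.   158.5] stand [-47.3 170.3 158.5] rpy [179.8  -0.6   7.8] F [-0.1  1.1 -0.5] w 29.9 g 0.0 q [-0.31  0.7   0.74  1.9  -0.65  0.8  -0.64]
togo cm [-0.34 -0.17  0.51] rot [ 0.2 -0.6  0. ]
```

Request:
{"fn": "move_arm", "kwargs": {"targets": "-0.3 -0.3 -0.1 0.4 0.2 -0.5 0;-0.3 0 0 0 0 0 0;-0.3 0 0 0 0 0 0;-0.3 0 0 0 0 0 0"}}

```text
clock: 8.03
eef_pos: [535.9, -111.6, 154.3]
tool_rot: [-3.142, -0.001, 0.136]
force: [-0.2, -0.1, -0.8]
width: 30.1
gripper_force: 0.0
```

Run:
```python
from h import *
st(); togo(S([-50.6,172,153.4]),7.8)
d=cam('wrist'); save(d,'w5.png',(150,80,400,384),2)
```

```text
t 8.03 tcp [ 535.9 -111.6  154.3] stand [-50.3 171.1 154.3] rpy [-1.8e+02 -1.0e-01  7.8e+00] F [-0.2 -0.1 -0.8] w 30.1 g 0.0 q [-0.31  0.7   0.74  1.9  -0.65  0.8  -0.64]
togo cm [-0.03 -0.09  0.09] rot [-0.  -0.1  0. ]
```

View pics/w5.png

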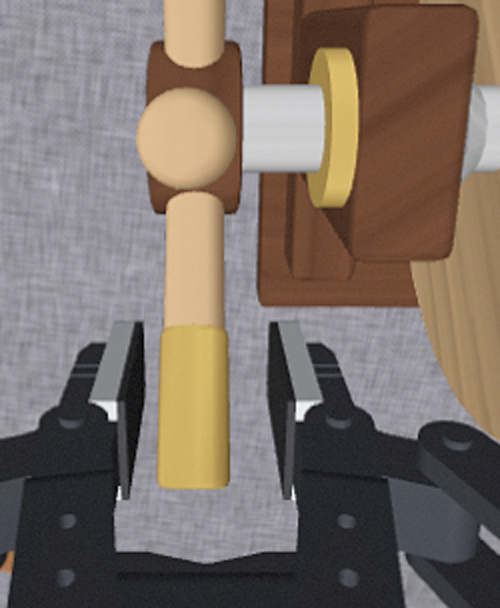

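Request:
{"fn": "move_arm", "kwargs": {"targets": "-0.3 0 -0.2 0 0 0 0;-1 0 0 0 0 0 0;-1 0 0 0 0 0 0;-1 0 0 0 0 0 0;-1 0 0 0 0 0 0"}}

```text
clock: 8.5
eef_pos: [535.7, -108.9, 154.5]
tool_rot: [-3.141, -0.002, 0.137]
force: [-1.3, 1.7, 3.9]
width: 12.0
gripper_force: 58.5
```

Request:
{"fn": "move_arm", "kwargs": {"targets": "-1 0 0 0 0 0 0;-1 0.48 0 -0.51 0 0 0;-1 0.52 0 -0.45 0 0 0"}}

```text
clock: 8.75
eef_pos: [542.9, -108.0, 162.3]
tool_rot: [-3.14, 0.005, 0.136]
force: [-2.8, -1.2, -15.3]
width: 12.0
gripper_force: 58.5
```

Request:
{"fn": "move_arm", "kwargs": {"targets": "-1 0.56 0 -0.4 0 0 0;-1 0.61 0 -0.33 0 0 0;-1 0.63 0 -0.27 0 0 0;-1 0 0 0 0 0 0"}}

```text
clock: 9.08
eef_pos: [566.3, -104.8, 174.1]
tool_rot: [3.141, -0.005, 0.137]
force: [3.9, 1.1, -16.6]
width: 12.0
gripper_force: 59.0
```

Run:
```python
from h import *
st(); togo(S([-22.6,172,173]),7.8)
```

```text
t 9.08 tcp [ 566.3 -104.8  174.1] stand [-19.3 173.7 174.1] rpy [180.   -0.3   7.8] F [  3.9   1.1 -16.6] w 12.0 g 59.0 q [-0.33  0.71  0.76  1.81 -0.63  0.88 -0.7 ]
togo cm [-0.34  0.17  0.11] rot [ 0.  -0.3  0. ]
```

Request:
{"fn": "move_arm", "kwargs": {"targets": "-1 0.5 0.05 -0.05 0 0 0;-1 0.55 0.05 0 0 0 0;-1 0.55 0 0 0 0 0;-1 0 0 0 0 0 0"}}

```text
clock: 9.42
eef_pos: [583.3, -104.8, 176.9]
tool_rot: [3.139, -0.008, 0.138]
force: [0.6, 0.1, -0.1]
width: 0.1
gripper_force: 0.1
```

Run:
```python
from h import *
st(); togo(S([1,172,177]),7.8)
```

```text
t 9.42 tcp [ 583.3 -104.8  176.9] stand [ -2.5 171.4 176.9] rpy [179.9  -0.5   7.9] F [ 0.6  0.1 -0.1] w 0.1 g 0.1 q [-0.32  0.73  0.76  1.76 -0.63  0.9  -0.72]
togo cm [ 0.35 -0.06 -0.01] rot [ 0.1 -0.5  0.1]
```

Request:
{"fn": "move_arm", "kwargs": {"targets": "-1 0 0 -4 0 0 0;-1 0 0 -4 0 0 0;-1 -4 0 -3 0 0.5 0;-1 -4 0 -3 0 0 0;-1 0 0 0 0 0 0"}}

```text
clock: 9.83
eef_pos: [510.3, -119.4, 311.1]
tool_rot: [3.139, -0.019, 0.129]
force: [-0.1, -0.6, -0.5]
width: 0.1
gripper_force: 0.0
```

Run:
```python
from h import *
st(); d=cam('wrist'); save(d,'w6.png',(150,20,400,260),2.5); pickle.dump(d,open('D2.pkl','wb'))
print(proj(d,S([0,172,130])))
for e in range(40,110,5):
    o=[]
    for k in (-1,0,1,2):
        a=np.radians(e+60*k); u=np.array([-np.cos(a),0,np.sin(a)]); n=np.array([np.sin(a),0,np.cos(a)])
        v=(proj(d,[S(np.array([0,172,130])+85*u+7*s*n) for s in (-1,0,1)])[:,1]-20)*2.5
        o.append(v.round().astype(int).tolist())
    print(e,o)
```

```text
t 9.83 tcp [ 510.3 -119.4  311.1] stand [-76.8 166.9 311.1] rpy [179.8  -1.1   7.4] F [-0.1 -0.6 -0.5] w 0.1 g 0.0 q [-0.43  0.48  0.93  1.79 -0.44  1.07 -0.79]
[[244.59777315  94.44734331]]
40 [[367, 375, 384], [394, 385, 376], [154, 129, 102], [-72, -74, -76]]
45 [[376, 383, 391], [385, 374, 362], [127, 101, 76], [-75, -75, -75]]
50 [[384, 391, 398], [374, 361, 347], [99, 75, 51], [-76, -74, -71]]
55 [[392, 397, 403], [361, 345, 329], [73, 50, 27], [-74, -70, -66]]
60 [[398, 402, 407], [345, 328, 310], [48, 26, 5], [-71, -65, -59]]
65 [[403, 406, 409], [327, 308, 288], [24, 5, -14], [-65, -58, -50]]
70 [[407, 408, 410], [307, 286, 264], [3, -14, -31], [-58, -49, -40]]
75 [[409, 409, 409], [285, 262, 239], [-16, -31, -45], [-49, -39, -29]]
80 [[410, 408, 406], [261, 237, 213], [-33, -45, -57], [-39, -27, -16]]
85 [[409, 405, 402], [236, 211, 185], [-47, -56, -65], [-27, -15, -3]]
90 [[406, 401, 395], [210, 184, 158], [-58, -65, -71], [-15, -2, 11]]
95 [[401, 394, 386], [182, 156, 130], [-66, -71, -75], [-2, 12, 26]]
100 [[394, 385, 376], [154, 129, 102], [-72, -74, -76], [13, 27, 41]]
105 [[385, 374, 362], [127, 101, 76], [-75, -75, -75], [27, 42, 56]]
```

View pics/w6.png

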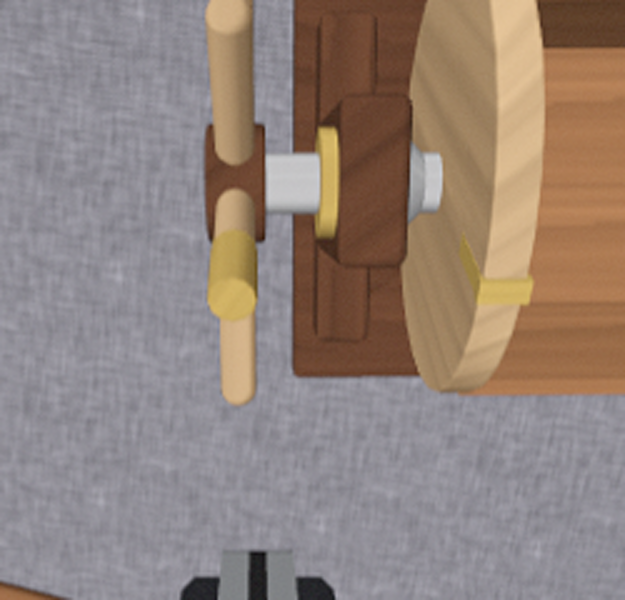

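Request:
{"fn": "move_arm", "kwargs": {"targets": "-1 0.3 -0.4 3.5 0 -1 -0.4;-1 0 0 3.5 0 0 0;-1 0 0 3.5 0 0 0;-1 0 0 2 0 0 0;-1 0 0 0 0 0 0"}}

```text
clock: 10.3
eef_pos: [513.9, -109.0, 176.2]
tool_rot: [-3.141, 0.012, 0.143]
force: [0.1, -0.1, -0.1]
width: -0.4
gripper_force: 0.0
```

Request:
{"fn": "move_arm", "kwargs": {"targets": "-1 0 0 0 0 0 0;-1 0 0 0 0 0 0;-1 0 0 0 0 0 0;-1 0 0 0 0 0 0"}}

```text
clock: 10.63
eef_pos: [516.4, -109.8, 180.9]
tool_rot: [3.141, 0.004, 0.143]
force: [0.4, 0.4, 0.1]
width: -0.2
gripper_force: 0.0
```

Run:
```python
from h import *
st(); togo(S([-18,172,185]),7.8)
```

```text
t 10.63 tcp [ 516.4 -109.8  180.9] stand [-69.4 175.5 180.9] rpy [179.9   0.2   8.2] F [0.4 0.4 0.1] w -0.2 g 0.0 q [-0.34  0.65  0.78  1.92 -0.61  0.83 -0.66]
togo cm [ 5.14  0.39 -0.43] rot [0.1 0.2 0.4]
```

Request:
{"fn": "move_arm", "kwargs": {"targets": "-1 0.8 0.3 -0.2 0 0 0.3;-1 0.8 0 0 0 0 0;-1 0.8 0 0 0 0 0;-1 0.8 0 0 0 0 0;-1 0.7 0 0 0 0 0"}}

```text
clock: 11.05
eef_pos: [552.7, -107.1, 180.9]
tool_rot: [-3.14, 0.012, 0.138]
force: [-6.1, -0.3, 3.8]
width: -0.1
gripper_force: 3.4
```

Request:
{"fn": "move_arm", "kwargs": {"targets": "-1 0.6 0 0 0 0 0;-1 0.4 0 0 0 0 0;-1 0 0 0 0 0 0;-1 0 0 0 0 0 0;-1 0 0 0 0 0 0"}}

```text
clock: 11.47
eef_pos: [564.2, -105.5, 180.8]
tool_rot: [3.141, 0.007, 0.138]
force: [-1.5, 0.3, 0.0]
width: 0.2
gripper_force: 1.0
```

Run:
```python
from h import *
st(); togo(S([-18,172,185]),7.8)
d=cam('wrist'); save(d,'w7.png',(150,80,400,384),2)
```

```text
t 11.47 tcp [ 564.2 -105.5  180.8] stand [-21.5 173.3 180.8] rpy [180.    0.4   7.9] F [-1.5  0.3  0. ] w 0.2 g 1.0 q [-0.33  0.71  0.77  1.8  -0.61  0.9  -0.71]
togo cm [ 0.35  0.13 -0.43] rot [0.  0.4 0.1]
```

View pics/w7.png

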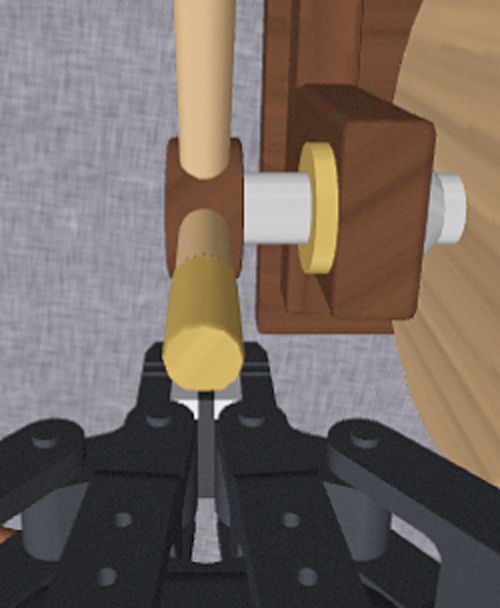

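The picture shows the brass spoke leaning slightly towards the robot, with the tip end at crop (204,357) and the closed fingers just behind it. I'll work out the angle from that.

```bash
cat >> h.py <<'E'
def wheelpt(d,u,v,y=172.):
    o,k=ray(d,u,v); o=toS(o); k=RS.inv().apply(k); return o+k*(y-o[1])/k[1] if y is not None else 0
def anglefit(d,v):
    "elevation whose tip-centre projects to row v (r=85)"
    es=np.arange(30,130,.5); P=proj(d,[S([-85*np.cos(np.radians(e)),172,130+85*np.sin(np.radians(e))]) for e in es])
    i=np.argmin(abs(P[:,1]-v)); return es[i],P[i]
E
python3 - <<'E'
from h import *
d=cam('wrist'); print(anglefit(d,80+357/2)); pickle.dump(d,open('D2.pkl','wb'))
im=cv2.cvtColor(d['color'],cv2.COLOR_RGB2HSV); print(d['color'][258,252],d['color'][230,252],im[258,252],im[230,252])
E
```

```text
(np.float64(87.5), array([252.54056259, 257.96807152]))
[214 184 105] [148 122  64] [ 22 130 214] [ 21 145 148]
```

Request:
{"fn": "move_arm", "kwargs": {"targets": "-1 0.35 0 0 0 0 0;-1 0 0 0 0 0 0;-1 0 0 0 0 0 0;-1 0 0 0 0 0 0"}}

```text
clock: 11.9
eef_pos: [567.1, -105.1, 180.9]
tool_rot: [-3.141, 0.008, 0.138]
force: [-4.6, -0.6, 2.1]
width: 0.2
gripper_force: 2.3
```

Run:
```python
from h import *
st(); d=cam('wrist')
h=cv2.cvtColor(d['color'],cv2.COLOR_RGB2HSV); m=cv2.inRange(h,(18,100,195),(26,160,255)); m[:, :220]=0; m[:,290:]=0; m[:200]=0
n,l,s,c=cv2.connectedComponentsWithStats(m); i=1+np.argmax(s[1:,4]); print(s[i],c[i],anglefit(d,c[i][1]))
```

```text
t 11.9 tcp [ 567.1 -105.1  180.9] stand [-18.6 173.3 180.9] rpy [-180.     0.4    7.9] F [-4.6 -0.6  2.1] w 0.2 g 2.3 q [-0.33  0.71  0.77  1.79 -0.61  0.91 -0.72]
[ 232  242   39   33 1003] [251.01495513 258.76071785] (np.float64(89.5), array([252.53278895, 258.06446058]))
```

Request:
{"fn": "move_arm", "kwargs": {"targets": "-1 -3 0 0 0 0 0;-1 -1.1 0 -3 0 0 0;-1 0 0 -4 0 0 0;-1 0 0 -4 0 0 0;-1 0 0 -1 0 0 0"}}

```text
clock: 12.37
eef_pos: [531.7, -112.1, 307.2]
tool_rot: [3.138, -0.005, 0.138]
force: [1.4, -1.3, 0.1]
width: 0.1
gripper_force: 0.0
```

Request:
{"fn": "move_arm", "kwargs": {"targets": "-1 -2.12 3.2 0 0 0 0;-1 -2.12 3.2 0 0 0 0;-1 -2.12 3.2 0 0 0 0;-1 -2.12 3.2 0 0 0 0"}}

```text
clock: 12.7
eef_pos: [462.3, -250.1, 302.1]
tool_rot: [3.14, 0.004, 0.14]
force: [0.8, -1.5, -0.5]
width: 0.2
gripper_force: 0.0
```

Request:
{"fn": "move_arm", "kwargs": {"targets": "-1 -2.12 3.2 0 0 0 0;-1 -2.12 3.2 0 0 0 0;-1 -2.12 3.2 0 0 0 0;-1 -2.12 3.2 0 0 0 0;-1 0 0 0 0 0 0"}}

```text
clock: 13.12
eef_pos: [390.1, -396.2, 303.7]
tool_rot: [3.133, 0.008, 0.127]
force: [-1.2, -0.2, 1.3]
width: 0.2
gripper_force: 0.0
```

Request:
{"fn": "move_arm", "kwargs": {"targets": "-1 0 0 0 0 0 0;-1 0 0 0 0 0 0;-1 0 0 0 0 0 0"}}

```text
clock: 13.37
eef_pos: [396.7, -386.1, 302.0]
tool_rot: [-3.141, 0.006, 0.141]
force: [0.7, 0.1, -0.1]
width: 0.0
gripper_force: 0.0
```

Run:
```python
from h import *
st(); togo(S([-230,-83,148]),7.8)
d=cam('wrist'); pickle.dump(d,open('D3.pkl','wb')); save(d,'w8.png',None,1.55)
P=[S([-184+a*9,-83+b*16,188]) for a,b in ((-1,-1),(-1,1),(1,1),(1,-1))]; print(proj(d,P)*1.55)
```

```text
t 13.37 tcp [ 396.7 -386.1  302. ] stand [-225.5  -82.   302. ] rpy [-180.     0.3    8.1] F [ 0.7  0.1 -0.1] w 0.0 g 0.0 q [ 0.18  0.54  0.86  1.71 -0.44  1.11 -0.26]
togo cm [-0.36  0.11 15.41] rot [-0.   0.3  0.3]
[[422.51638847 230.3644398 ]
 [359.69445463 230.05154148]
 [359.18581679 194.17690142]
 [423.36677623 194.5040662 ]]
```

View pics/w8.png

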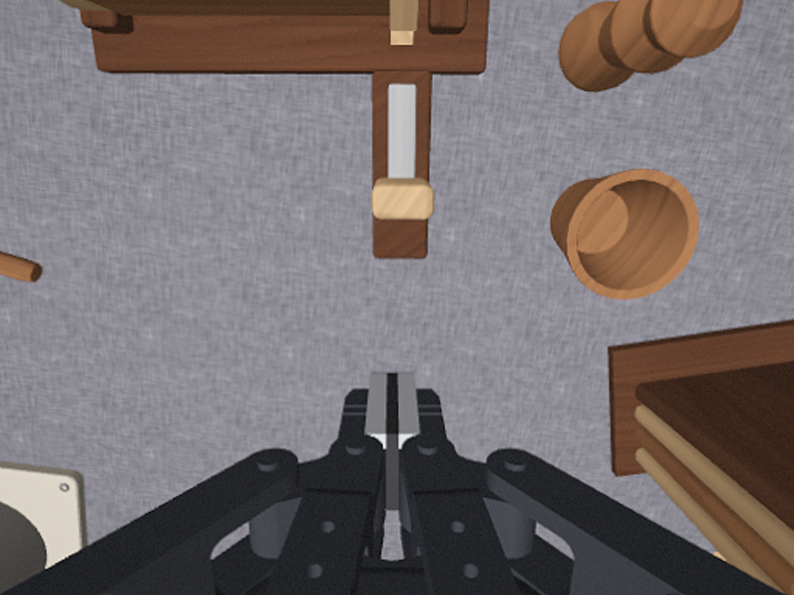

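The grip appears at display (402,198), so its centre is about stand (-177,-88). I'll go down behind it and push.

Request:
{"fn": "move_arm", "kwargs": {"targets": "-1 0 0.65 3 0 0.3 0.3;-1 0 0 3.5 0 0 0;-1 0 0 3.5 0 0 0;-1 0 0 3.4 0 0 0;-1 0 0 2 0 0 0"}}

```text
clock: 13.83
eef_pos: [396.0, -390.9, 145.0]
tool_rot: [-3.138, 0.004, 0.136]
force: [-0.5, 1.0, 0.0]
width: 0.1
gripper_force: 0.0
```

Request:
{"fn": "move_arm", "kwargs": {"targets": "-1 0 0 0 0 0 0;-1 0 0 0 0 0 0;-1 0 0 0 0 0 0"}}

```text
clock: 14.08
eef_pos: [396.7, -394.4, 149.7]
tool_rot: [3.139, 0.0, 0.134]
force: [-0.1, -0.7, 1.4]
width: 0.1
gripper_force: 0.0
```

Request:
{"fn": "move_arm", "kwargs": {"targets": "-1 1 0 0 0 0 0;-1 1 0 0 0 0 0;-1 1 0 0 0 0 0;-1 1 0 0 0 0 0;-1 1 0 0 0 0 0"}}

```text
clock: 14.5
eef_pos: [446.1, -387.6, 149.2]
tool_rot: [3.141, 0.002, 0.133]
force: [-3.3, 0.4, 5.8]
width: 0.2
gripper_force: 1.3
```

Request:
{"fn": "move_arm", "kwargs": {"targets": "-1 0.8 0 0 0 0 0;-1 0.7 0 0 0 0 0;-1 0.5 0 0 0 0 0;-1 0 0 0 0 0 0;-1 0 0 0 0 0 0"}}

```text
clock: 14.92
eef_pos: [466.5, -384.8, 149.1]
tool_rot: [3.14, 0.0, 0.134]
force: [-1.1, 0.2, 5.9]
width: -0.0
gripper_force: 0.5
```

Run:
```python
from h import *
st(); togo(S([-147,-88,148]),7.8)
```

```text
t 14.92 tcp [ 466.5 -384.8  149.1] stand [-156.2  -90.2  149.1] rpy [179.9   0.    7.7] F [-1.1  0.2  5.9] w -0.0 g 0.5 q [ 0.22  0.77  0.72  1.74 -0.64  0.87 -0.21]
togo cm [ 0.92 -0.22  0.11] rot [ 0.1  0.  -0.1]
```

Push on, watching for the stop.

Request:
{"fn": "move_arm", "kwargs": {"targets": "-1 0.6 0 0 0 0 0;-1 0.3 0 0 0 0 0;-1 0 0 0 0 0 0;-1 0 0 0 0 0 0"}}

```text
clock: 15.25
eef_pos: [466.7, -384.8, 149.3]
tool_rot: [-3.139, 0.012, 0.129]
force: [-18.2, 1.3, 15.0]
width: -0.3
gripper_force: 8.4
```

Request:
{"fn": "move_arm", "kwargs": {"targets": "-1 0.3 0 0 0 0 0;-1 0.3 0 0 0 0 0;-1 0.2 0 0 0 0 0;-1 0 0 0 0 0 0"}}

```text
clock: 15.58
eef_pos: [466.8, -384.8, 149.4]
tool_rot: [-3.136, 0.023, 0.125]
force: [-33.6, 3.4, 24.0]
width: 0.4
gripper_force: 16.7
```

Request:
{"fn": "move_arm", "kwargs": {"targets": "-1 -2 0 0 0 0 0;-1 -3 0 0 0 0 0;-1 -3 0 -2 0 0 0;-1 0 0 -4 0 0 0;-1 0 0 -4 0 0 0"}}

```text
clock: 16.0
eef_pos: [400.8, -392.5, 248.8]
tool_rot: [-3.139, 0.004, 0.129]
force: [2.7, -0.6, 0.2]
width: -0.2
gripper_force: 0.0
```

Request:
{"fn": "move_arm", "kwargs": {"targets": "-1 0 -0.6 -4 0 0 0;-1 0 0 -1 0 0 0;-1 0 0 0 0 0 0;-1 0 0 0 0 0 0;-1 0 0 0 0 0 0"}}

```text
clock: 16.42
eef_pos: [402.3, -385.9, 297.0]
tool_rot: [-3.14, 0.003, 0.134]
force: [1.6, -0.3, -0.6]
width: 0.4
gripper_force: 0.0
```

Request:
{"fn": "move_arm", "kwargs": {"targets": "-1 0 0 0 0 0 0;-1 0 0 0 0 0 0;-1 0 0 0 0 0 0;-1 0 0 0 0 0 0"}}

```text
clock: 16.75
eef_pos: [401.7, -387.0, 297.7]
tool_rot: [-3.141, 0.003, 0.133]
force: [-0.2, -0.3, 0.0]
width: 0.0
gripper_force: 0.0
```

Run:
```python
from h import *
st(); d0=pickle.load(open('D3.pkl','rb')); d1=cam('wrist'); pickle.dump(d1,open('D4.pkl','wb'))
for d in (d0,d1):
    h=cv2.cvtColor(d['color'],cv2.COLOR_RGB2HSV)
    if d is d0: print(h[128,259],h[128,250])
    m=cv2.inRange(h,(12,60,170),(24,150,255)); m[:,:215]=0; m[:,295:]=0; m[:10]=0; m[200:]=0
    n,l,s,c=cv2.connectedComponentsWithStats(m)
    for i in range(1,n):
        if s[i,4]>60:
            x,y,w,hh=s[i,:4]; print(s[i],[toS(atz(d,u,v,188)).round(1)[:2].tolist() for u,v in ((x,y),(x+w,y+hh))])
save(d1,'w9.png',(190,0,330,130),5)
```

```text
t 16.75 tcp [ 401.7 -387.   297.7] stand [-220.7  -83.5  297.7] rpy [-180.     0.2    7.6] F [-0.2 -0.3  0. ] w 0.0 g 0.0 q [ 0.18  0.55  0.86  1.7  -0.46  1.11 -0.26]
[ 17  86 219] [ 17  88 215]
[252  19  15  10 130] [[-101.0, -82.3], [-107.4, -93.0]]
[240 117  39  24 833] [[-168.7, -73.4], [-187.0, -103.9]]
[236  68  42  24 961] [[-128.5, -73.1], [-145.2, -103.8]]
```

Run:
```python
from h import *
d0=pickle.load(open('D3.pkl','rb')); d1=pickle.load(open('D4.pkl','rb'))
print(toS(atz(d0,402/1.55,84/1.55,138)))
for x in (-98,-88,-78): print(x,(proj(d1,S([x,-88,138]))-[190,0])*5)
```

```text
[-119.434293   -88.7063423  138.       ]
-98 [[329.46418823 165.1607628 ]]
-88 [[329.44364449  99.33438199]]
-78 [[329.42192976  32.12495271]]
```

View pics/w9.png

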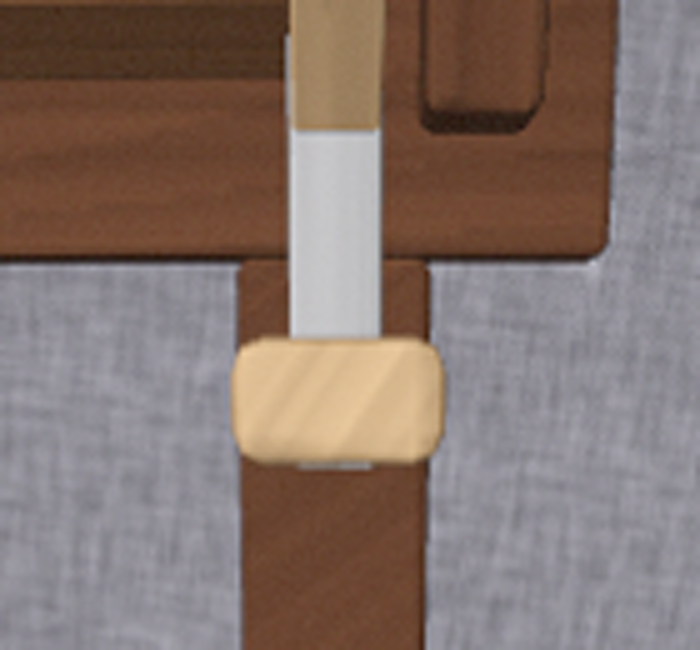

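The bolt now lies in the ring: it stopped hard, with the tip about 20 mm past the ring face at crop (337,130). So the lock is home. Next, the tray.

Request:
{"fn": "move_arm", "kwargs": {"targets": "0.3 0.93 -3.73 -0.2 0 0 0;0.3 0.93 -3.73 -0.2 0 0 0;0.3 0.93 -3.73 -0.2 0 0 0;0.3 0.93 -3.73 -0.2 0 0 0;0.3 0.93 -3.73 -0.2 0 0 0"}}

```text
clock: 17.22
eef_pos: [423.1, -194.5, 308.2]
tool_rot: [-3.141, 0.002, 0.132]
force: [0.8, 0.6, -0.2]
width: 55.2
gripper_force: 0.0
```

Request:
{"fn": "move_arm", "kwargs": {"targets": "0.3 0.93 -3.73 -0.2 0 0 0;0.3 0.93 -3.73 -0.2 0 0 0;0.3 0.93 -3.73 -0.2 0 0 0;0.3 0.93 -3.73 -0.2 0 0 0;0.3 0.93 -3.73 -0.2 0 0 0"}}

```text
clock: 17.63
eef_pos: [444.6, -3.2, 318.4]
tool_rot: [-3.141, 0.001, 0.133]
force: [0.7, -0.3, -0.2]
width: 55.4
gripper_force: 0.0
```

Request:
{"fn": "move_arm", "kwargs": {"targets": "0.3 0.93 -3.73 -0.2 0 0 0;0.3 0.93 -3.73 -0.2 0 0 0;0.3 0.93 -3.73 -0.2 0 0 0;0.3 0.93 -3.73 -0.2 0 0 0;0.3 0.93 -3.73 -0.2 0 0 0"}}

```text
clock: 18.05
eef_pos: [465.9, 188.1, 328.3]
tool_rot: [-3.141, 0.002, 0.133]
force: [0.7, -1.3, -0.5]
width: 55.4
gripper_force: 0.0
```

Request:
{"fn": "move_arm", "kwargs": {"targets": "0.3 0.93 -3.73 -0.2 0 0 0;0.3 0.93 -3.73 -0.2 0 0 0;0.3 0.93 -3.73 -0.2 0 0 0;0.3 0 0 0 0 0 -7.15;0.3 0 0 0 0 0 -7.15"}}

```text
clock: 18.47
eef_pos: [478.5, 303.7, 332.9]
tool_rot: [3.141, 0.003, 0.393]
force: [0.4, -0.2, -0.7]
width: 55.1
gripper_force: 0.0
```

Request:
{"fn": "move_arm", "kwargs": {"targets": "0.3 0 0 0 0 0 -7.15;0.3 0 0 0 0 0 -7.15;0.3 0 0 0 0 0 -7.15;0.3 0 0 0 0 0 -7.15;0.3 0 0 0 0 0 -7.15"}}

```text
clock: 18.88
eef_pos: [479.0, 300.5, 333.9]
tool_rot: [-3.14, 0.001, 1.012]
force: [-0.6, 0.0, 0.4]
width: 55.6
gripper_force: 0.0
```

Request:
{"fn": "move_arm", "kwargs": {"targets": "0.3 0 0 0 0 0 -7.15;0.3 0 0 0 0 0 -7.15;0.3 0 0 0 0 0 -7.15;0.3 0 0 0 0 0 -7.15;0.3 0 0 0 0 0 -7.15"}}

```text
clock: 19.3
eef_pos: [479.0, 300.4, 333.9]
tool_rot: [-3.14, 0.0, 1.636]
force: [-0.7, -0.2, 0.8]
width: 55.2
gripper_force: 0.0
```

Request:
{"fn": "move_arm", "kwargs": {"targets": "0.3 0 0 0 0 0 -7.15;0.3 0 0 0 0 0 -7.15;0.3 0 0 0 0 0 -7.15;0.3 0 0 0 0 0 -7.15;0.3 0 0 0 0 0 -7.15"}}

```text
clock: 19.72
eef_pos: [479.0, 300.4, 333.9]
tool_rot: [-3.14, -0.001, 2.26]
force: [0.9, 0.5, -0.6]
width: 55.5
gripper_force: 0.0
```

Request:
{"fn": "move_arm", "kwargs": {"targets": "0.3 0 0 0 0 0 -7.15;0.3 0 0 0 0 0 -7.15;0.3 0 0 0 0 0 -7.15;0.3 0 0 0 0 0 -7.15;0.3 0 0 0 0 0 -7.15"}}

```text
clock: 20.13
eef_pos: [479.1, 300.4, 333.9]
tool_rot: [-3.141, -0.002, 2.884]
force: [-0.9, 0.0, -0.1]
width: 55.2
gripper_force: 0.0
```

Request:
{"fn": "move_arm", "kwargs": {"targets": "0.3 0 0 0 0 0 -1;0.3 0 0 0 0 0 0;0.3 0 0 0 0 0 0;0.3 0 0 0 0 0 0"}}

```text
clock: 20.47
eef_pos: [479.0, 300.5, 333.9]
tool_rot: [-3.141, -0.002, 2.893]
force: [0.1, 0.4, -0.3]
width: 55.2
gripper_force: 0.0
```

```bash
cat >> h.py <<'E'
def handles(d,z=72,box=None):
    "light wood blobs: world centre, axis angle, size via warped top plane"
    # rectified 1 mm grid of plane z: rows = x 380..850, cols = y -100..500
    X,Y=np.meshgrid(np.arange(380,850),np.arange(40,500),indexing='ij')
    uv=proj(d,np.c_[X.ravel(),Y.ravel(),np.full(X.size,z)]).astype(np.float32)
    im=cv2.remap(d['color'],uv[:,0].reshape(X.shape),uv[:,1].reshape(X.shape),cv2.INTER_LINEAR)
    h=cv2.cvtColor(im,cv2.COLOR_RGB2HSV); m=cv2.inRange(h,(12,50,140),(28,150,255))
    m[np.hypot(X-608,Y-281)>185]=0
    m=cv2.morphologyEx(m,cv2.MORPH_OPEN,np.ones((7,7)))
    cs,_=cv2.findContours(m,0,2)
    for c in cs:
        a=cv2.contourArea(c)
        if a>250:
            (cx,cy),(w,hh),_=r=cv2.minAreaRect(c); b=cv2.boxPoints(r); e=max((b[1]-b[0],b[2]-b[1]),key=np.linalg.norm)
            print('blob x %.0f y %.0f size %.0f x %.0f area %.0f axis ang %.1f'%(cy+380,cx+40,w,hh,a,np.degrees(np.arctan2(e[0],e[1]))))
    return im,m
E
python3 - <<'E'
from h import *
st(); d=cam('wrist'); t=cam('top'); pickle.dump((d,t),open('D5.pkl','wb'))
print('top'); handles(t); print('wrist'); handles(d)
E
```

```text
t 20.47 tcp [479.  300.5 333.9] stand [-50.8 587.1 333.9] rpy [-1.799e+02 -1.000e-01  1.658e+02] F [ 0.1  0.4 -0.3] w 55.2 g 0.0 q [-0.75  0.41  0.21  1.62 -0.09  1.12  0.8 ]
top
blob x 731 y 178 size 67 x 17 area 799 axis ang 72.5
blob x 698 y 371 size 89 x 17 area 1058 axis ang 77.0
blob x 663 y 271 size 351 x 56 area 6672 axis ang 86.1
blob x 608 y 282 size 20 x 19 area 326 axis ang 0.0
blob x 578 y 173 size 26 x 95 area 2096 axis ang 149.3
blob x 496 y 320 size 23 x 95 area 1702 axis ang 173.7
wrist
blob x 706 y 424 size 15 x 27 area 340 axis ang 90.0
blob x 722 y 239 size 198 x 72 area 7432 axis ang 86.1
blob x 553 y 287 size 333 x 253 area 59335 axis ang 85.7
```

Run:
```python
from h import *
d,t=pickle.load(open('D5.pkl','rb'))
for z in (72,):
    X,Y=np.meshgrid(np.arange(430,570,14),np.arange(265,375,10),indexing='ij')
    uv=proj(d,np.c_[X.ravel(),Y.ravel(),np.full(X.size,z)]).round().astype(int)
    h=cv2.cvtColor(d['color'],cv2.COLOR_RGB2HSV)
    for i,(u,v) in enumerate(uv):
        if i%11==0: print('\n',X.ravel()[i],end=': ')
        print(('%d/%d/%d'%tuple(h[v,u])) if 0<=u<512 and 0<=v<384 else '--',end=' ')
```

```text
430: 13/135/174 13/132/176 13/132/181 14/137/171 12/131/156 12/136/148 11/134/114 9/132/110 150/10/122 124/13/158 120/15/139 
 444: 13/136/165 13/136/165 14/132/176 13/130/172 14/129/146 14/129/166 13/133/173 13/131/179 13/131/177 13/134/143 10/144/108 
 458: 13/134/169 13/131/181 13/130/176 13/133/172 17/97/182 17/86/219 17/87/218 17/87/218 13/132/168 13/138/166 14/137/173 
 472: 13/131/173 13/130/171 13/136/169 13/130/175 16/93/184 17/87/218 16/85/218 15/101/201 13/133/175 13/133/172 13/134/170 
 486: 13/131/173 13/135/170 14/133/175 13/133/171 17/94/182 17/86/216 17/87/216 13/125/175 13/136/173 13/135/170 14/133/172 
 500: 13/132/178 13/131/175 13/132/157 13/141/156 17/95/179 17/87/216 17/87/216 13/135/172 13/131/173 13/132/174 13/133/175 
 514: 14/129/184 13/133/177 14/137/177 17/95/180 17/94/196 16/87/216 17/88/214 13/139/165 13/134/150 13/135/166 13/131/173 
 528: 13/132/183 14/135/176 13/129/176 17/92/181 17/88/214 17/89/214 17/88/214 13/136/175 13/134/166 14/140/166 13/132/168 
 542: 13/133/184 13/134/164 13/129/184 13/129/188 22/132/205 22/136/208 14/135/182 13/134/179 13/129/174 13/134/173 13/132/178 
 556: 9/138/72 13/136/178 13/130/179 13/130/183 13/130/184 13/132/179 13/134/175 13/132/179 13/132/186 10/138/96 12/137/164
```

```bash
cat >> h.py <<'E'
def wh(d,lo=(15,70,170),hi=(20,115,255),z=72,q=True):
    X,Y=np.meshgrid(np.arange(380,850),np.arange(40,500),indexing='ij')
    uv=proj(d,np.c_[X.ravel(),Y.ravel(),np.full(X.size,z)]).astype(np.float32)
    im=cv2.remap(d['color'],uv[:,0].reshape(X.shape),uv[:,1].reshape(X.shape),cv2.INTER_LINEAR)
    m=cv2.inRange(cv2.cvtColor(im,cv2.COLOR_RGB2HSV),lo,hi); m[np.hypot(X-608,Y-281)>185]=0
    m=cv2.morphologyEx(m,cv2.MORPH_OPEN,np.ones((5,5)))
    for c in cv2.findContours(m,0,2)[0]:
        if cv2.contourArea(c)>150:
            r=cv2.minAreaRect(c); b=cv2.boxPoints(r); e=max((b[1]-b[0],b[2]-b[1]),key=np.linalg.norm)
            print(' x %.0f y %.0f size %.0f x %.0f ang %.1f'%(r[0][1]+380,r[0][0]+40,*r[1],np.degrees(np.arctan2(e[0],e[1]))), 'quad',(b[:,::-1]+[380,40]).round().astype(int).tolist())
E
python3 - <<'E'
from h import *
d,t=pickle.load(open('D5.pkl','rb'))
print('all');wh(d); print('bright');wh(d,(15,70,205)); print('ferrule'); wh(d,(21,110,150),(26,170,255),67)
E
```

```text
all
 x 707 y 422 size 31 x 14 ang 85.6 quad [[713, 406], [698, 407], [701, 438], [715, 437]]
 x 695 y 238 size 193 x 16 ang 86.2 quad [[696, 142], [680, 143], [693, 335], [709, 334]]
 x 598 y 284 size 36 x 25 ang 0.0 quad [[580, 272], [580, 297], [616, 297], [616, 272]]
 x 536 y 437 size 15 x 14 ang 0.0 quad [[529, 430], [529, 444], [544, 444], [544, 430]]
 x 562 y 178 size 36 x 65 ang 149.7 quad [[581, 146], [525, 178], [543, 210], [599, 177]]
 x 464 y 193 size 15 x 16 ang 90.0 quad [[457, 185], [457, 201], [472, 201], [472, 185]]
 x 492 y 315 size 36 x 86 ang 172.7 quad [[532, 292], [447, 303], [451, 339], [537, 328]]
bright
 x 696 y 253 size 161 x 14 ang 86.2 quad [[698, 172], [683, 173], [694, 334], [708, 333]]
 x 603 y 285 size 20 x 25 ang 150.3 quad [[609, 270], [587, 282], [597, 300], [619, 287]]
 x 557 y 185 size 26 x 45 ang 149.7 quad [[570, 163], [531, 185], [544, 207], [583, 185]]
 x 493 y 320 size 24 x 85 ang 172.6 quad [[533, 303], [449, 314], [452, 338], [536, 327]]
ferrule
```

Run:
```python
from h import *
togo([495,315.5,37],172.7)
```

```text
togo cm [-1.24  1.86 29.7 ] rot [-0.  -0.1 -6.9]
```

Request:
{"fn": "move_arm", "kwargs": {"targets": "0.3 -1.24 1.86 0 0 0 0;0.3 0 0 3.5 0 0 -6.9;0.3 0 0 3.5 0 0 0;0.3 0 0 3.5 0 0 0;0.3 0 0 3.5 0 0 0"}}

```text
clock: 20.98
eef_pos: [495.4, 315.7, 192.8]
tool_rot: [3.141, -0.001, 3.015]
force: [1.1, 0.1, -0.6]
width: 55.3
gripper_force: 0.0
```

Request:
{"fn": "move_arm", "kwargs": {"targets": "0.3 0 0 3.5 0 0 0;0.3 0 0 3.5 0 0 0;0.3 0 0 3.5 0 0 0;0.3 0 0 2 0 0 0;0.3 0 0 0 0 0 0"}}

```text
clock: 21.4
eef_pos: [492.1, 313.8, 64.5]
tool_rot: [-3.135, -0.008, 3.016]
force: [-1.6, -0.6, 0.1]
width: 55.2
gripper_force: 0.0
```

Request:
{"fn": "move_arm", "kwargs": {"targets": "0.3 0 0 0 0 0 0;0.3 0 0 0 0 0 0;0.3 0 0 0 0 0 0;0.3 0 0 0 0 0 0"}}

```text
clock: 21.73
eef_pos: [496.3, 316.3, 70.9]
tool_rot: [3.14, 0.001, 3.016]
force: [0.4, 0.2, -0.5]
width: 55.5
gripper_force: 0.0
```

Run:
```python
from h import *
st(); togo([495,315.5,37],172.7); t=cam('top'); handles(t)
```

```text
t 21.73 tcp [496.3 316.3  70.9] stand [-31.5 600.5  70.9] rpy [1.799e+02 1.000e-01 1.728e+02] F [ 0.4  0.2 -0.5] w 55.5 g 0.0 q [-0.69  0.76  0.11  1.83 -0.15  0.56  0.96]
togo cm [ 0.12 -0.11  3.39] rot [0.1 0.1 0.1]
blob x 754 y 294 size 32 x 16 area 306 axis ang 70.0
blob x 731 y 178 size 71 x 19 area 986 axis ang 76.0
blob x 696 y 138 size 17 x 17 area 258 axis ang 90.0
blob x 699 y 371 size 93 x 21 area 1346 axis ang 78.8
blob x 663 y 277 size 362 x 57 area 7577 axis ang 86.2
blob x 608 y 283 size 21 x 20 area 347 axis ang 0.0
blob x 578 y 173 size 26 x 95 area 2132 axis ang 150.3
blob x 530 y 314 size 26 x 17 area 334 axis ang 0.0
blob x 461 y 324 size 24 x 23 area 414 axis ang 0.0
```

Request:
{"fn": "move_arm", "kwargs": {"targets": "0.3 0 0 0.8 0 0 0;0.3 0 0 0.8 0 0 0;0.3 0 0 0.7 0 0 0;0.3 0 0 0.6 0 0 0;0.3 0 0 0.4 0 0 0"}}

```text
clock: 22.2
eef_pos: [494.4, 315.1, 34.6]
tool_rot: [-3.14, -0.003, 3.016]
force: [-0.6, 0.3, -0.4]
width: 55.4
gripper_force: 0.0
```

Request:
{"fn": "move_arm", "kwargs": {"targets": "-1 0 0 0 0 0 0;-1 0 0 0 0 0 0;-1 0 0 0 0 0 0;-1 0 0 0 0 0 0;-1 0 0 0 0 0 0"}}

```text
clock: 22.62
eef_pos: [495.1, 315.6, 36.2]
tool_rot: [-3.141, -0.001, 3.016]
force: [-0.4, 0.6, -1.4]
width: 34.9
gripper_force: 59.7
```

Request:
{"fn": "move_arm", "kwargs": {"targets": "-1 0 0 -0.5 0 0 0;-1 0 0 -1 0 0 0;-1 0 0 -2 0 0 0;-1 0 0 -2 0 0 0;-1 0 0 -2 0 0 0"}}

```text
clock: 23.03
eef_pos: [495.2, 315.5, 112.7]
tool_rot: [-3.141, -0.001, 3.016]
force: [0.1, 0.3, -1.1]
width: 35.1
gripper_force: 59.9
```

Request:
{"fn": "move_arm", "kwargs": {"targets": "-1 0 0 -3.6 0 0 0;-1 0 0 -3.6 0 0 0;-1 0 0 -3.6 0 0 0;-1 0 0 -3.6 0 0 0;-1 -1.02 -3.2 -2 0 0 0"}}

```text
clock: 23.45
eef_pos: [500.8, 291.1, 280.3]
tool_rot: [3.131, 0.002, 3.026]
force: [0.7, 0.5, -0.8]
width: 34.9
gripper_force: 60.1
```

Request:
{"fn": "move_arm", "kwargs": {"targets": "-1 -1.02 -3.6 -1 0 0 0;-1 -1.02 -3.6 -1 0 0 0;-1 -1.02 -3.6 -1 0 0 0;-1 -1.02 -3.6 -1 0 0 0;-1 -1.02 -3.6 0 0 0 0"}}

```text
clock: 23.87
eef_pos: [530.6, 95.9, 318.2]
tool_rot: [3.14, 0.003, 3.016]
force: [0.5, -0.1, -0.9]
width: 35.0
gripper_force: 60.1
```

Request:
{"fn": "move_arm", "kwargs": {"targets": "-1 -1.02 -3.6 0 0 0 0;-1 -1.02 -3.6 0 0 0 0;-1 -1.02 -3.6 0 0 0 0;-1 -1.02 -3.6 0 0 0 0;-1 -1.02 -3.6 0 0 0 0"}}

```text
clock: 24.28
eef_pos: [557.4, -89.1, 316.2]
tool_rot: [-3.141, -0.001, 3.016]
force: [0.6, 0.1, -1.1]
width: 34.8
gripper_force: 60.1
```

Request:
{"fn": "move_arm", "kwargs": {"targets": "-1 -1.02 -3.6 0 0 0 0;-1 -1.02 -3.6 0 0 0 0;-1 -1.02 -3.6 0 0 0 0;-1 -1.02 -3.6 0 0 0 0;-1 -1.02 -3.6 0 0 0 0"}}

```text
clock: 24.7
eef_pos: [585.5, -274.0, 316.2]
tool_rot: [-3.141, -0.001, 3.016]
force: [1.1, -0.4, -0.7]
width: 35.0
gripper_force: 60.1
```

Request:
{"fn": "move_arm", "kwargs": {"targets": "-1 0 0 0 0 0 7;-1 0 0 0 0 0 7;-1 0 0 0 0 0 7;-1 0 0 0 0 0 7;-1 0 0 0 0 0 7"}}

```text
clock: 25.12
eef_pos: [585.5, -272.3, 316.0]
tool_rot: [-3.141, -0.001, 2.399]
force: [-0.7, -0.7, -0.9]
width: 35.0
gripper_force: 60.2
```

Request:
{"fn": "move_arm", "kwargs": {"targets": "-1 0 0 0 0 0 7;-1 0 0 0 0 0 7;-1 0 0 0 0 0 7;-1 0 0 0 0 0 7;-1 0 0 0 0 0 7"}}

```text
clock: 25.53
eef_pos: [585.6, -272.0, 316.1]
tool_rot: [-3.141, -0.0, 1.788]
force: [-0.9, 0.1, -0.8]
width: 34.8
gripper_force: 60.2
```

Request:
{"fn": "move_arm", "kwargs": {"targets": "-1 0 0 0 0 0 5;-1 0 0 0 0 0 0;-1 0 0 0 0 0 0;-1 0 0 0 0 0 0"}}

```text
clock: 25.87
eef_pos: [585.8, -272.1, 315.5]
tool_rot: [-3.14, -0.0, 1.709]
force: [0.1, -1.1, -1.4]
width: 34.8
gripper_force: 60.2
```

Run:
```python
from h import *
st(); togo(S([-24,0,90]),97.8); w=cam('wrist'); t=cam('top'); pickle.dump((w,t),open('D6.pkl','wb')); handles(t)
h=cv2.cvtColor(w['color'],cv2.COLOR_RGB2HSV)
# check barrel side boards / floor in wrist: profile along stand x at y=-40, z 163
for y in (-60,60):
    print([ '%d:%d/%d/%d'%((x,)+tuple(h[int(v),int(u)])) for x in range(-110,111,10) for u,v in proj(w,S([x,y,163])) if 0<=u<512 and 0<=v<384])
```

```text
t 25.87 tcp [ 585.8 -272.1  315.5] stand [-22.7   5.3 315.5] rpy [-179.9   -0.    97.9] F [ 0.1 -1.1 -1.4] w 34.8 g 60.2 q [ 0.05  0.61  0.61  1.43 -0.36  1.22  0.84]
togo cm [-0.54 -0.1  22.55] rot [-0.1 -0.   0.1]
blob x 646 y 321 size 217 x 13 area 2036 axis ang 86.4
blob x 633 y 146 size 98 x 12 area 914 axis ang 85.4
blob x 608 y 282 size 18 x 18 area 275 axis ang 90.0
blob x 578 y 173 size 24 x 92 area 1822 axis ang 150.5
['-110:11/135/115', '-100:11/144/108', '-90:10/164/53', '-80:17/89/217', '-70:13/137/183', '-60:16/91/199', '-50:17/91/199', '-40:17/89/212', '-30:17/89/212', '-20:16/87/213', '-10:17/89/211', '0:17/89/213', '10:18/90/212', '20:17/88/212', '30:16/96/167', '40:17/98/177', '50:17/97/171', '60:13/136/79', '70:12/123/54', '80:123/17/146', '90:129/18/141', '100:124/14/149', '110:130/15/153']
['-110:127/15/150', '-100:126/17/146', '-90:130/15/150', '-80:126/17/153', '-70:13/129/172', '-60:13/134/167', '-50:13/136/163', '-40:13/134/164', '-30:13/132/174', '-20:13/136/171', '-10:14/133/172', '0:13/136/171', '10:13/134/170', '20:13/135/157', '30:13/135/157', '40:12/134/160', '50:13/137/160', '60:13/141/78', '70:13/148/81', '80:120/16/157', '90:128/14/141', '100:127/17/138', '110:133/13/141']
```

Request:
{"fn": "move_arm", "kwargs": {"targets": "-1 -2.03 1.27 0 0 0 0;-1 0 0 3.5 0 0 0;-1 0 0 3.5 0 0 0;-1 0 0 3.5 0 0 0;-1 0 0 2.5 0 0 0"}}

```text
clock: 26.38
eef_pos: [599.8, -289.9, 182.0]
tool_rot: [-3.138, -0.002, 1.708]
force: [-0.4, 0.8, -1.3]
width: 35.0
gripper_force: 60.2
```

Request:
{"fn": "move_arm", "kwargs": {"targets": "-1 0 0 2 0 0 0;-1 0 0 1 0 0 0;-1 0 0 0 0 0 0;-1 0 0 0 0 0 0;-1 0 0 0 0 0 0"}}

```text
clock: 26.8
eef_pos: [601.9, -291.6, 156.7]
tool_rot: [3.141, 0.002, 1.707]
force: [0.4, -0.8, -0.7]
width: 34.9
gripper_force: 60.2
```

Run:
```python
from h import *
st(); togo(S([-10,-15,80]),97.8)
```

```text
t 26.8 tcp [ 601.9 -291.6  156.7] stand [ -9.4 -16.2 156.7] rpy [1.80e+02 1.00e-01 9.78e+01] F [ 0.4 -0.8 -0.7] w 34.9 g 60.2 q [ 0.12  0.79  0.53  1.54 -0.46  0.93  0.93]
togo cm [ 0.13 -0.06  7.67] rot [0.  0.1 0. ]
```

Request:
{"fn": "move_arm", "kwargs": {"targets": "-1 0 0 1.5 0 0 0;-1 0 0 1.5 0 0 0;-1 0 0 1.5 0 0 0;-1 0 0 1 0 0 0;-1 0 0 0.8 0 0 0"}}

```text
clock: 27.22
eef_pos: [601.3, -291.0, 92.4]
tool_rot: [-3.141, 0.001, 1.707]
force: [0.2, -0.9, -0.5]
width: 35.1
gripper_force: 60.2
```

Request:
{"fn": "move_arm", "kwargs": {"targets": "-1 0 0 0.6 0 0 0;-1 0 0 0.4 0 0 0;-1 0 0 0.2 0 0 0;-1 0 0 0 0 0 0;-1 0 0 0 0 0 0"}}

```text
clock: 27.63
eef_pos: [601.9, -290.8, 80.6]
tool_rot: [3.141, 0.001, 1.708]
force: [2.3, 0.4, -0.8]
width: 35.0
gripper_force: 60.5
```

Request:
{"fn": "move_arm", "kwargs": {"targets": "0 0 0 0 0 0 0;0.04 0 0 0 0 0 0;0.04 0 0 0 0 0 0;0.04 0 0 0 0 0 0"}}

```text
clock: 27.97
eef_pos: [603.4, -290.6, 81.4]
tool_rot: [3.139, 0.002, 1.708]
force: [5.0, 0.6, 1.6]
width: 44.1
gripper_force: 0.0
```

Request:
{"fn": "move_arm", "kwargs": {"targets": "0.04 0 0 -2 0 0 0;0.04 0 0 -4 0 0 0;0.04 0 0 -4 0 0 0;0.04 0 0 -4 0 0 0;0.04 0 0 -4 0 0 0"}}

```text
clock: 28.38
eef_pos: [600.0, -291.0, 262.3]
tool_rot: [-3.139, 0.0, 1.706]
force: [0.3, -0.2, 0.3]
width: 44.1
gripper_force: 0.0
```

Request:
{"fn": "move_arm", "kwargs": {"targets": "-1 0 0 -4 0 0 0;-1 0 0 -2 0 0 0;-1 0 0 0 0 0 0;-1 0 0 0 0 0 0;-1 0 0 0 0 0 0"}}

```text
clock: 28.8
eef_pos: [600.3, -290.3, 319.0]
tool_rot: [-3.138, -0.001, 1.707]
force: [0.9, 0.7, -0.7]
width: -0.3
gripper_force: 0.0
```

```bash
cat >> h.py <<'E'
def barrel(d,z=85):
    X,Y=np.meshgrid(np.arange(-80,81),np.arange(-95,96),indexing='ij')
    uv=proj(d,S(np.c_[X.ravel(),Y.ravel(),np.full(X.size,z)])).astype(np.float32)
    im=cv2.remap(d['color'],uv[:,0].reshape(X.shape),uv[:,1].reshape(X.shape),cv2.INTER_LINEAR)
    m=cv2.inRange(cv2.cvtColor(im,cv2.COLOR_RGB2HSV),(15,70,120),(20,115,255)); m=cv2.morphologyEx(m,cv2.MORPH_OPEN,np.ones((5,5)))
    for c in cv2.findContours(m,0,2)[0]:
        if cv2.contourArea(c)>150:
            r=cv2.minAreaRect(c); print(' barrel blob x %.0f y %.0f'%(r[0][1]-80,r[0][0]-95),np.round(r[1]),round(r[2]))
    return im
E
python3 - <<'E'
from h import *
st(); w=cam('wrist'); t=cam('top'); pickle.dump((w,t),open('D7.pkl','wb'))
print('wrist');barrel(w); print('top');barrel(t)
handles(t)
phi=np.radians([-151]); p=np.array([607.5+170*np.cos(phi[0]),280+170*np.sin(phi[0])]); tt=np.array([np.sin(phi[0]),-np.cos(phi[0])])
togo([*(p-42*tt),300],97.8)
prev=None
for a in (-151,-157,-163,-169,-175,-181,-187,-193,-199,-205):
    f=np.radians(a); p=np.array([607.5+170*np.cos(f),280+170*np.sin(f)])-20*np.array([np.sin(f),-np.cos(f)])
    if prev is None: q=p0=np.array([607.5+170*np.cos(f),280+170*np.sin(f)])-42*np.array([np.sin(f),-np.cos(f)]); prev=q
    dd=p-prev; r=np.radians(97.8); print(a,p.round(),'tool',(np.array([dd@[np.cos(r),np.sin(r)],dd@[np.sin(r),-np.cos(r)]])/10).round(2)); prev=p
E
```

```text
t 28.8 tcp [ 600.3 -290.3  319. ] stand [-10.8 -14.7 319. ] rpy [-1.798e+02 -1.000e-01  9.780e+01] F [ 0.9  0.7 -0.7] w -0.3 g 0.0 q [ 0.09  0.65  0.61  1.35 -0.37  1.26  0.85]
wrist
 barrel blob x 46 y 93 [69.  4.] 90
 barrel blob x -9 y -15 [36. 90.] 90
 barrel blob x 2 y -84 [152.  22.] 90
 barrel blob x -42 y 92 [77.  5.] 90
top
 barrel blob x 48 y 82 [66. 17.] 86
 barrel blob x -22 y 82 [57. 15.] 90
blob x 645 y 321 size 218 x 12 area 2026 axis ang 86.2
blob x 633 y 147 size 99 x 11 area 880 axis ang 85.7
blob x 608 y 282 size 17 x 18 area 264 axis ang 90.0
blob x 578 y 173 size 23 x 92 area 1818 axis ang 150.5
togo cm [46.31 -5.87  1.93] rot [-0.3 -0.1 -0. ]
-151 [469. 180.] tool [ 2.05 -0.8 ]
-157 [459. 195.] tool [ 1.63 -0.75]
-163 [451. 211.] tool [ 1.69 -0.58]
-169 [444. 228.] tool [ 1.75 -0.4 ]
-175 [440. 245.] tool [ 1.78 -0.22]
-181 [437. 263.] tool [ 1.79 -0.03]
-187 [436. 281.] tool [1.78 0.16]
-193 [437. 299.] tool [1.76 0.34]
-199 [440. 316.] tool [1.71 0.53]
-205 [445. 334.] tool [1.65 0.7 ]
```

Request:
{"fn": "move_arm", "kwargs": {"targets": "-1 3.86 -0.49 0 0 0 0;-1 3.86 -0.49 0 0 0 0;-1 3.86 -0.49 0 0 0 0;-1 3.86 -0.49 0 0 0 0;-1 3.86 -0.49 0 0 0 0"}}

```text
clock: 29.32
eef_pos: [549.1, -101.0, 318.5]
tool_rot: [-3.137, -0.001, 1.707]
force: [1.9, 0.7, 0.1]
width: -0.0
gripper_force: 0.0
```

Request:
{"fn": "move_arm", "kwargs": {"targets": "-1 3.86 -0.49 0 0 0 0;-1 3.86 -0.49 0 0 0 0;-1 3.86 -0.49 0 0 0 0;-1 3.86 -0.49 0 0 0 0;-1 3.86 -0.49 0 0 0 0"}}

```text
clock: 29.73
eef_pos: [498.6, 86.7, 318.9]
tool_rot: [-3.137, 0.0, 1.707]
force: [1.4, 1.0, 0.5]
width: -0.1
gripper_force: 0.0
```

Request:
{"fn": "move_arm", "kwargs": {"targets": "-1 3.86 -0.49 0 0 0 0;-1 3.8 -0.49 0 0 0 0;-1 0 0 3.5 0 0 0;-1 0 0 3.5 0 0 0;-1 0 0 3.5 0 0 0"}}

```text
clock: 30.15
eef_pos: [478.9, 160.8, 213.2]
tool_rot: [-3.139, 0.0, 1.71]
force: [1.4, 0.7, -0.8]
width: 0.2
gripper_force: 0.0
```

Request:
{"fn": "move_arm", "kwargs": {"targets": "-1 0 0 3.5 0 0 0;-1 0 0 2.5 0 0 0;-1 0 0 0 0 0 0;-1 0 0 0 0 0 0;-1 0 0 0 0 0 0"}}

```text
clock: 30.57
eef_pos: [480.5, 159.3, 155.9]
tool_rot: [-3.141, 0.0, 1.707]
force: [0.9, 0.0, 0.4]
width: 0.2
gripper_force: 0.0
```

Run:
```python
from h import *
st(); togo([479,161,62],97.8)
```

```text
t 30.57 tcp [480.5 159.3 155.9] stand [-68.4 447.1 155.9] rpy [-180.     0.    97.8] F [0.9 0.  0.4] w 0.2 g 0.0 q [-0.71  0.59  0.5   2.   -0.45  0.67  0.21]
togo cm [ 0.19 -0.12  9.39] rot [-0.  0. -0.]
```

Request:
{"fn": "move_arm", "kwargs": {"targets": "-1 0.1 0 3 0 0 0;-1 0 0 3 0 0 0;-1 0 0 2 0 0 0;-1 0 0 1.4 0 0 0;-1 0 0 0 0 0 0"}}

```text
clock: 30.98
eef_pos: [479.4, 160.6, 60.5]
tool_rot: [-3.139, -0.0, 1.707]
force: [0.3, 0.8, 0.7]
width: 0.1
gripper_force: 0.0
```

Request:
{"fn": "move_arm", "kwargs": {"targets": "-1 1 -0.4 0 0 0 0;-1 1 -0.4 0 0 0 0;-1 0.82 -0.38 0 0 0 0;-1 0.82 -0.38 0 0 0 0;-1 0.84 -0.29 0 0 0 0"}}

```text
clock: 31.4
eef_pos: [454.9, 203.8, 62.0]
tool_rot: [-3.141, -0.001, 1.708]
force: [0.6, -0.6, 0.3]
width: 0.5
gripper_force: 0.7
```

Request:
{"fn": "move_arm", "kwargs": {"targets": "-1 0.84 -0.29 0 0 0 0;-1 0.88 -0.2 0 0 0 0;-1 0.88 -0.2 0 0 0 0;-1 0.89 -0.11 0 0 0 0;-1 0.89 -0.11 0 0 0 0"}}

```text
clock: 31.82
eef_pos: [440.0, 245.4, 61.1]
tool_rot: [-3.14, 0.0, 1.707]
force: [1.3, -2.3, -0.2]
width: -0.0
gripper_force: 0.8
```

Request:
{"fn": "move_arm", "kwargs": {"targets": "-1 0.9 -0.02 0 0 0 0;-1 0.9 0 0 0 0 0;-1 0.89 0.08 0 0 0 0;-1 0.89 0.08 0 0 0 0;-1 0.88 0.17 0 0 0 0"}}

```text
clock: 32.23
eef_pos: [436.8, 290.0, 61.0]
tool_rot: [-3.139, 0.0, 1.707]
force: [1.0, -2.5, 0.8]
width: -0.3
gripper_force: 0.8
```

Request:
{"fn": "move_arm", "kwargs": {"targets": "-1 0.88 0.17 0 0 0 0;-1 0.85 0.26 0 0 0 0;-1 0.85 0.26 0 0 0 0;-1 0.6 0.3 0 0 0 0;-1 0.3 0.15 0 0 0 0"}}

```text
clock: 32.65
eef_pos: [443.5, 327.0, 60.9]
tool_rot: [-3.14, -0.001, 1.709]
force: [-0.6, -0.6, -0.4]
width: 0.1
gripper_force: 1.2
```

Request:
{"fn": "move_arm", "kwargs": {"targets": "-1 0 0 0 0 0 0;-1 -2 -0.5 0 0 0 0;-1 0 0 -3 0 0 0;-1 0 0 -4 0 0 0;-1 0 0 -4 0 0 0"}}

```text
clock: 33.07
eef_pos: [441.0, 303.3, 171.7]
tool_rot: [-3.137, 0.002, 1.705]
force: [0.9, 0.7, 0.2]
width: -0.2
gripper_force: 0.0
```

Run:
```python
from h import *
st(); t=cam('top'); handles(t); w=cam('wrist'); print('w');wh(w)
pickle.dump((w,t),open('D8.pkl','wb'))
```

```text
t 33.07 tcp [441.  303.3 171.7] stand [-88.1 595.1 171.7] rpy [-1.797e+02  1.000e-01  9.770e+01] F [0.9 0.7 0.2] w -0.2 g 0.0 q [-1.03  0.61  0.58  1.91 -0.47  0.76 -0.05]
blob x 739 y 265 size 94 x 19 area 1335 axis ang 28.1
blob x 699 y 274 size 362 x 128 area 13866 axis ang 85.8
blob x 609 y 282 size 22 x 19 area 356 axis ang 0.0
blob x 500 y 241 size 35 x 85 area 2658 axis ang 98.7
w
 x 597 y 292 size 23 x 40 ang 146.3 quad [[607, 272], [574, 294], [586, 313], [620, 291]]
 x 498 y 248 size 35 x 72 ang 99.9 quad [[488, 210], [475, 281], [509, 287], [522, 216]]
 x 455 y 342 size 16 x 16 ang 90.0 quad [[447, 334], [447, 350], [463, 350], [463, 334]]
```

Request:
{"fn": "move_arm", "kwargs": {"targets": "0.3 0 0 -4 0 0 0;0.3 -3 2.5 -1 0 0 0;0.3 -3.7 2.6 -1 0 0 0;0.3 0 0 -3 0 0 0;0.3 0 0 0 0 0 0"}}

```text
clock: 33.58
eef_pos: [502.9, 245.5, 264.3]
tool_rot: [3.135, -0.001, 1.7]
force: [1.1, 0.2, -0.1]
width: 55.6
gripper_force: 0.0
```

Request:
{"fn": "move_arm", "kwargs": {"targets": "0.3 0 0 0 0 0 0;0.3 0 0 0 0 0 0;0.3 0 0 0 0 0 0;0.3 0 0 0 0 0 0"}}

```text
clock: 33.92
eef_pos: [497.2, 249.0, 258.9]
tool_rot: [-3.138, 0.001, 1.708]
force: [0.0, 0.3, -0.4]
width: 55.3
gripper_force: 0.0
```

Run:
```python
from h import *
st(); w=cam('wrist'); print('w');wh(w); print('bright');wh(w,(15,70,205)); togo([500,243,37],99.5)
h=cv2.cvtColor(w['color'],cv2.COLOR_RGB2HSV)
for y in (180,186,192,290,296,302): print(y,[h[int(v),int(u)].tolist() for x in (500-(y-242)*.17,) for u,v in proj(w,[x,y,64])])
```

```text
t 33.92 tcp [497.2 249.  258.9] stand [-39.7 533.7 258.9] rpy [-179.8    0.    97.9] F [ 0.   0.3 -0.4] w 55.3 g 0.0 q [-0.93  0.53  0.64  1.76 -0.38  0.98  0.  ]
w
 x 687 y 271 size 325 x 17 ang 86.1 quad [[684, 108], [667, 109], [689, 433], [706, 432]]
 x 602 y 286 size 23 x 32 ang 158.7 quad [[613, 269], [583, 281], [591, 303], [622, 291]]
 x 501 y 239 size 36 x 87 ang 99.6 quad [[491, 193], [476, 279], [511, 285], [526, 199]]
 x 450 y 346 size 14 x 14 ang 90.0 quad [[443, 339], [443, 353], [457, 353], [457, 339]]
bright
 x 687 y 275 size 230 x 16 ang 86.2 quad [[687, 160], [671, 161], [687, 391], [703, 390]]
 x 604 y 286 size 24 x 25 ang 90.0 quad [[592, 274], [592, 299], [616, 299], [616, 274]]
 x 505 y 239 size 25 x 86 ang 99.5 quad [[500, 194], [486, 279], [511, 283], [525, 199]]
 x 450 y 346 size 14 x 13 ang 0.0 quad [[443, 340], [443, 353], [457, 353], [457, 340]]
togo cm [-0.62  0.26 22.2 ] rot [-0.2  0.  -1.6]
180 [[13, 131, 175]]
186 [[21, 131, 205]]
192 [[19, 107, 209]]
290 [[13, 134, 179]]
296 [[13, 133, 177]]
302 [[13, 130, 179]]
```

Request:
{"fn": "move_arm", "kwargs": {"targets": "0.3 -1 0.3 0 0 0 -1.6;0.3 0 0 3.5 0 0 0;0.3 0 0 3.5 0 0 0;0.3 0 0 3.5 0 0 0;0.3 0 0 3 0 0 0"}}

```text
clock: 34.38
eef_pos: [501.2, 239.2, 122.6]
tool_rot: [-3.138, 0.001, 1.736]
force: [-0.4, 0.0, 0.9]
width: 55.4
gripper_force: 0.0
```

Request:
{"fn": "move_arm", "kwargs": {"targets": "0.3 0 0 2.5 0 0 0;0.3 0 0 1.5 0 0 0;0.3 0 0 0 0 0 0;0.3 0 0 0 0 0 0;0.3 0 0 0 0 0 0"}}

```text
clock: 34.8
eef_pos: [503.0, 239.3, 85.8]
tool_rot: [-3.141, -0.0, 1.735]
force: [0.8, 0.4, 1.3]
width: 55.1
gripper_force: 0.0
```

Run:
```python
from h import *
st(); togo([501,239,37],99.6)
```

```text
t 34.8 tcp [503.  239.3  85.8] stand [-35.3 523.2  85.8] rpy [-180.    -0.    99.4] F [0.8 0.4 1.3] w 55.1 g 0.0 q [-0.79  0.75  0.46  1.91 -0.56  0.61  0.2 ]
togo cm [ 0.   -0.2   4.88] rot [-0.  -0.  -0.2]
```

Request:
{"fn": "move_arm", "kwargs": {"targets": "0.3 0 -0.1 1 0 0 0;0.3 0 0 1.2 0 0 0;0.3 0 0 1.2 0 0 0;0.3 0 0 0.9 0 0 0;0.3 0 0 0.5 0 0 0"}}

```text
clock: 35.22
eef_pos: [500.4, 238.6, 35.3]
tool_rot: [-3.138, 0.0, 1.735]
force: [0.3, -0.4, -0.0]
width: 55.4
gripper_force: 0.0
```

Request:
{"fn": "move_arm", "kwargs": {"targets": "-1 0 0 0 0 0 0;-1 0 0 0 0 0 0;-1 0 0 0 0 0 0;-1 0 0 0 0 0 0;-1 0 0 0 0 0 0"}}

```text
clock: 35.63
eef_pos: [501.5, 239.1, 37.3]
tool_rot: [-3.141, -0.0, 1.735]
force: [0.5, -0.4, -1.3]
width: 35.0
gripper_force: 59.8
```

Request:
{"fn": "move_arm", "kwargs": {"targets": "-1 0 0 -0.5 0 0 0;-1 0 0 -1 0 0 0;-1 0 0 -2 0 0 0;-1 0 0 -2 0 0 0;-1 0 0 -2 0 0 0"}}

```text
clock: 36.05
eef_pos: [501.4, 238.8, 113.7]
tool_rot: [-3.14, 0.0, 1.735]
force: [0.8, 0.2, -2.0]
width: 34.9
gripper_force: 59.9
```

Request:
{"fn": "move_arm", "kwargs": {"targets": "-1 0 0 -3.6 0 0 0;-1 0 0 -3.6 0 0 0;-1 0 0 -3.6 0 0 0;-1 0 0 -3.6 0 0 0;-1 0 0 -3.6 0 0 1.6"}}

```text
clock: 36.47
eef_pos: [501.2, 238.5, 294.9]
tool_rot: [-3.14, -0.0, 1.706]
force: [1.3, 0.2, -1.4]
width: 35.4
gripper_force: 60.0
```

Request:
{"fn": "move_arm", "kwargs": {"targets": "-1 -3.86 0.34 -0.3 0 0 0;-1 -3.86 0.34 -0.3 0 0 0;-1 -3.86 0.34 -0.3 0 0 0;-1 -3.86 0.34 -0.3 0 0 0;-1 -3.86 0.34 -0.3 0 0 0"}}

```text
clock: 36.88
eef_pos: [544.5, 48.3, 308.3]
tool_rot: [-3.141, -0.001, 1.707]
force: [0.9, 1.1, -1.1]
width: 35.1
gripper_force: 60.1
```

Request:
{"fn": "move_arm", "kwargs": {"targets": "-1 -3.86 0.34 0 0 0 0;-1 -3.86 0.34 0 0 0 0;-1 -3.86 0.34 0 0 0 0;-1 -3.86 0.34 0 0 0 0;-1 -3.86 0.34 0 0 0 0"}}

```text
clock: 37.3
eef_pos: [587.6, -140.7, 308.1]
tool_rot: [-3.141, -0.0, 1.707]
force: [0.3, 0.6, -0.9]
width: 35.0
gripper_force: 60.1
```

Request:
{"fn": "move_arm", "kwargs": {"targets": "-1 -3.86 0.34 0 0 0 0;-1 -3.86 0.34 0 0 0 0;-1 -3.86 0.34 0 0 0 0;-1 -3.86 0.34 0 0 0 0;-1 0 0 0 0 0 0"}}

```text
clock: 37.72
eef_pos: [619.7, -300.7, 307.7]
tool_rot: [-3.138, 0.009, 1.696]
force: [-1.4, -0.5, -1.0]
width: 35.2
gripper_force: 60.1
```

Request:
{"fn": "move_arm", "kwargs": {"targets": "-1 0 0 0 0 0 0;-1 0 0 0 0 0 0;-1 0 0 0 0 0 0"}}

```text
clock: 37.97
eef_pos: [622.6, -287.9, 307.3]
tool_rot: [-3.14, -0.001, 1.709]
force: [-0.4, 0.2, -1.4]
width: 34.9
gripper_force: 60.2
```

Run:
```python
from h import *
st(); togo(S([25,-15,98]),97.8); w=cam('wrist'); barrel(w); t=cam('top'); handles(t)
```

```text
t 37.97 tcp [ 622.6 -287.9  307.3] stand [ 11.6 -15.3 307.3] rpy [-1.799e+02 -1.000e-01  9.790e+01] F [-0.4  0.2 -1.4] w 34.9 g 60.2 q [ 0.07  0.69  0.63  1.31 -0.41  1.27  0.85]
togo cm [ 0.    1.36 20.93] rot [-0.1 -0.1  0.1]
 barrel blob x 0 y -32 [152. 125.] 90
blob x 645 y 310 size 199 x 14 area 1978 axis ang 85.9
blob x 632 y 130 size 66 x 11 area 544 axis ang 85.6
blob x 608 y 282 size 19 x 17 area 286 axis ang 0.0
```

Request:
{"fn": "move_arm", "kwargs": {"targets": "-1 0 1.36 2 0 0 0;-1 0 0 3.5 0 0 0;-1 0 0 3.5 0 0 0;-1 0 0 2.5 0 0 0;-1 0 0 1.5 0 0 0"}}

```text
clock: 38.48
eef_pos: [634.5, -285.1, 173.5]
tool_rot: [-3.136, -0.004, 1.709]
force: [0.3, 0.2, -0.9]
width: 35.4
gripper_force: 60.2
```

Request:
{"fn": "move_arm", "kwargs": {"targets": "-1 0 0 1 0 0 0;-1 0 0 0 0 0 0;-1 0 0 0 0 0 0;-1 0 0 0 0 0 0;-1 0 0 0 0 0 0"}}

```text
clock: 38.9
eef_pos: [636.5, -288.6, 168.8]
tool_rot: [3.141, 0.002, 1.707]
force: [0.3, 0.4, -0.5]
width: 34.7
gripper_force: 60.2
```

Run:
```python
from h import *
st(); togo(S([25,-15,98]),97.8); w=cam('wrist'); barrel(w)
```

```text
t 38.9 tcp [ 636.5 -288.6  168.8] stand [ 25.3 -17.9 168.8] rpy [1.80e+02 1.00e-01 9.78e+01] F [ 0.3  0.4 -0.5] w 34.7 g 60.2 q [ 0.09  0.83  0.57  1.44 -0.49  1.02  0.91]
togo cm [ 0.3  -0.03  7.08] rot [0.  0.1 0. ]
 barrel blob x 16 y -32 [ 86. 126.] 90
 barrel blob x -55 y -90 [45. 15.] 67
```

Request:
{"fn": "move_arm", "kwargs": {"targets": "-1 0.2 0 1.3 0 0 0;-1 0 0 1.5 0 0 0;-1 0 0 1.5 0 0 0;-1 0 0 1 0 0 0;-1 0 0 0 0 0 0"}}

```text
clock: 39.37
eef_pos: [634.6, -285.7, 112.7]
tool_rot: [-3.138, -0.001, 1.707]
force: [-0.2, 0.6, -0.8]
width: 34.9
gripper_force: 60.3
```

Request:
{"fn": "move_arm", "kwargs": {"targets": "-1 0 0 0.6 0 0 0;-1 0 0 0.5 0 0 0;-1 0 0 0.3 0 0 0;-1 0 0 0 0 0 0;-1 0 0 0 0 0 0"}}

```text
clock: 39.78
eef_pos: [633.4, -286.8, 99.3]
tool_rot: [-3.137, -0.0, 1.706]
force: [-4.9, -2.4, -0.9]
width: 35.1
gripper_force: 63.4
```

Request:
{"fn": "move_arm", "kwargs": {"targets": "-0.05 0 0 0 0 0 0;0.04 0 0 0 0 0 0;0.04 0 0 0 0 0 0;0.04 0 0 0 0 0 0"}}

```text
clock: 40.12
eef_pos: [629.5, -287.6, 99.5]
tool_rot: [-3.13, -0.002, 1.704]
force: [-14.6, -0.1, 5.0]
width: 44.2
gripper_force: 0.0
```

Request:
{"fn": "move_arm", "kwargs": {"targets": "0.04 0 -0.2 -1 0 0 0;0.04 0 0 -2 0 0 0;0.04 0 0 -4 0 0 0;0.04 0 0 -4 0 0 0;0.04 0 0 -4 0 0 0"}}

```text
clock: 40.53
eef_pos: [634.7, -285.7, 252.3]
tool_rot: [3.141, 0.001, 1.708]
force: [0.8, -0.4, -0.7]
width: 44.2
gripper_force: 0.0
```

Request:
{"fn": "move_arm", "kwargs": {"targets": "0.04 0 -2 -4 0 0 0;0.04 0 -2 -2 0 0 0;0.04 0 0 0 0 0 0;0.04 0 0 0 0 0 0;0.04 0 0 0 0 0 0"}}

```text
clock: 40.95
eef_pos: [596.5, -290.3, 306.9]
tool_rot: [-3.141, -0.001, 1.709]
force: [0.8, 1.1, -0.4]
width: 44.4
gripper_force: 0.0
```

Run:
```python
from h import *
st(); w=cam('wrist'); t=cam('top'); b=cam('scene'); pickle.dump((w,t,b),open('D9.pkl','wb')); 
for z in (85,96): barrel(w,z)
handles(t)
h=cv2.cvtColor(t['color'],cv2.COLOR_RGB2HSV); 
X,Y=np.meshgrid(np.arange(440,790,4),np.arange(110,450,4),indexing='ij'); print()
```

```text
t 40.95 tcp [ 596.5 -290.3  306.9] stand [-14.6 -14.1 306.9] rpy [-1.80e+02 -1.00e-01  9.79e+01] F [ 0.8  1.1 -0.4] w 44.4 g 0.0 q [ 0.07  0.66  0.64  1.39 -0.4   1.23  0.88]
 barrel blob x 2 y -16 [73. 93.] 90
 barrel blob x 0 y -84 [152.  23.] 90
 barrel blob x -49 y 92 [62.  5.] 90
 barrel blob x 54 y 92 [52.  5.] 90
 barrel blob x 0 y -14 [71. 90.] 90
 barrel blob x 1 y -82 [152.  27.] 90
 barrel blob x -33 y 92 [94.  6.] 90
blob x 645 y 310 size 197 x 14 area 2015 axis ang 86.3
blob x 632 y 130 size 66 x 11 area 550 axis ang 85.6
blob x 608 y 282 size 19 x 18 area 292 axis ang 0.0
```

Run:
```python
from h import *
w,t,b=pickle.load(open('D9.pkl','rb'))
for n,d in (('t',t),('b',b)):
    h=cv2.cvtColor(d['color'],cv2.COLOR_RGB2HSV); p=proj(d,[S([0,172,205])])[0]; m=cv2.inRange(h,(19,100,110),(27,200,255))
    n_,l,s,c=cv2.connectedComponentsWithStats(m)
    print(n,p.round(1),[(c[i].round(1).tolist(),int(s[i,4])) for i in range(1,n_) if np.hypot(*(c[i]-p))<20], 'angles',[proj(d,[S([-80*np.cos(np.radians(e)),172,130+80*np.sin(np.radians(e))])]).round(1).tolist() for e in (80,90,100)])
h=cv2.cvtColor(t['color'],cv2.COLOR_RGB2HSV); P=proj(t,[S([-137,-88,188])])[0]; m=cv2.inRange(h,(14,50,150),(20,130,255)); n_,l,s,c=cv2.connectedComponentsWithStats(m)
print('grip',[atz(t,*c[i],188).round(),] if 0 else [(toS(atz(t,*c[i],188)).round(1).tolist(),int(s[i,4])) for i in range(1,n_) if np.hypot(*(c[i]-P))<12])
```

```text
t [268.3 199.8] [([267.5, 196.9], 15), ([277.2, 201.1], 15)] angles [[[268.8, 203.8]], [[268.4, 199.6]], [[267.9, 195.4]]]
b [240.8 179.8] [([241.7, 182.3], 31), ([231.8, 191.6], 22)] angles [[[241.0, 176.0]], [[240.8, 178.9]], [[240.6, 182.3]]]
grip [([-136.6, -85.9, 188.0], 33)]
```

Request:
{"fn": "move_arm", "kwargs": {"targets": "0 3.1 0.5 -1 0 0 0;0 3.1 0.5 -1 0 0 0;0 3.2 0.5 -1 0 0 0;0 0 0 0 0 0 0;0 0 0 0 0 0 0"}}

```text
clock: 41.52
eef_pos: [598.8, -193.3, 336.4]
tool_rot: [-3.14, -0.001, 1.713]
force: [0.9, -0.3, -0.2]
width: 42.7
gripper_force: 0.0
```

Request:
{"fn": "move_arm", "kwargs": {"targets": "0 0 0 0 0 0 0;0 0 0 0 0 0 0;0 0 0 0 0 0 0;0 0 0 0 0 0 0"}}

```text
clock: 41.85
eef_pos: [597.0, -197.7, 336.7]
tool_rot: [-3.139, 0.0, 1.705]
force: [-0.1, -0.5, -1.1]
width: 42.4
gripper_force: 0.0
```

Run:
```python
from h import *
st(); d=cam('wrist'); pickle.dump(d,open('D10.pkl','wb'))
h=cv2.cvtColor(d['color'],cv2.COLOR_RGB2HSV); m=cv2.inRange(h,(20,100,100),(27,200,255)); n_,l,s,c=cv2.connectedComponentsWithStats(m)
for i in range(1,n_):
    if s[i,4]>40: print(s[i],c[i].round(1))
print('hub',proj(d,S([0,172,130])))
for e in (80,85,90,95,100): print(e,[proj(d,[S([-r*np.cos(np.radians(e)),172,130+r*np.sin(np.radians(e))])]).round(1).tolist() for r in (51,68,85)])
for e in (20,25,30,35,40): print(e,[proj(d,[S([k*85*np.cos(np.radians(e)),172,130+85*np.sin(np.radians(e))])]).round(1).tolist() for k in (-1,1)])
mm=cv2.inRange(h,(14,60,120),(19,125,255)); x0=int(proj(d,S([0,172,130]))[0,0]); 
n_,l,s,c=cv2.connectedComponentsWithStats(mm)
for i in range(1,n_):
    if s[i,4]>200: print('wood',s[i],c[i].round(1))
```

```text
t 41.85 tcp [ 597.  -197.7  336.7] stand [ -1.5  77.5 336.7] rpy [-179.8    0.    97.7] F [-0.1 -0.5 -1.1] w 42.4 g 0.0 q [-0.11  0.58  0.67  1.44 -0.37  1.25  0.73]
[254  54  25  21 380] [266.5  64.6]
[237 102  38   8 244] [255.6 106.2]
[258 155  14  25 238] [265.9 166.9]
[234 258  18   7  94] [242.6 261. ]
[261 259  18   7  98] [269.3 262.2]
[257 316  12  20 147] [262.3 325.5]
hub [[254.86725142  70.77741482]]
80 [[[244.8, 67.5]], [[240.6, 66.2]], [[235.8, 64.7]]]
85 [[[249.9, 67.5]], [[247.8, 66.1]], [[245.5, 64.6]]]
90 [[[255.1, 67.5]], [[255.2, 66.1]], [[255.3, 64.5]]]
95 [[[260.3, 67.5]], [[262.5, 66.1]], [[265.1, 64.5]]]
100 [[[265.4, 67.5]], [[269.8, 66.1]], [[274.7, 64.6]]]
20 [[[168.2, 69.3]], [[341.9, 69.0]]]
25 [[[169.5, 68.8]], [[340.7, 68.5]]]
30 [[[171.5, 68.3]], [[338.7, 68.1]]]
35 [[[174.4, 67.9]], [[335.9, 67.6]]]
40 [[[178.1, 67.4]], [[332.2, 67.1]]]
wood [ 176   60   67   19 1091] [208.2  68.9]
wood [274  61  68  18 989] [308.5  69. ]
wood [ 180  137  152   41 4872] [255.2 156.9]
wood [ 394  139  104  109 2001] [425.  178.4]
wood [ 227  188   58   72 3882] [255.7 223.4]
wood [ 194  261  119  100 8821] [252.7 311.7]
```

The brass spoke reads about 95° rather than 90°, which is within the lock's play. I'll press it back gently from the far side and watch the force.

Request:
{"fn": "move_arm", "kwargs": {"targets": "-1 3.15 1.65 0 0 0 0;-1 3.15 1.65 0 0 0 0;-1 3.15 1.65 0 0 0 0;-1 0 0 2 0 0 0;-1 0 0 3 0 0 0"}}

```text
clock: 42.32
eef_pos: [636.5, -93.7, 288.8]
tool_rot: [3.137, 0.001, 1.712]
force: [0.3, -1.0, 0.5]
width: -0.1
gripper_force: 0.0
```

Request:
{"fn": "move_arm", "kwargs": {"targets": "-1 0 0 3 0 0 0;-1 0 0 3 0 0 0;-1 0 0 1.5 0 0 0;-1 0 0 0 0 0 0;-1 0 0 0 0 0 0"}}

```text
clock: 42.73
eef_pos: [633.2, -96.6, 211.8]
tool_rot: [-3.139, 0.0, 1.706]
force: [0.3, -0.5, 1.3]
width: -0.0
gripper_force: 0.0
```

Request:
{"fn": "move_arm", "kwargs": {"targets": "-1 0 0 0 0 0 0;-1 0 0 0 0 0 0;-1 0 0 0 0 0 0"}}

```text
clock: 42.98
eef_pos: [634.3, -96.6, 213.7]
tool_rot: [3.141, 0.001, 1.707]
force: [-1.1, -0.1, -0.2]
width: -0.1
gripper_force: 0.0
```

```bash
cat >> h.py <<'E'
def brass():
    d=cam('wrist'); h=cv2.cvtColor(d['color'],cv2.COLOR_RGB2HSV); m=cv2.inRange(h,(20,100,100),(27,200,255)); n_,l,s,c=cv2.connectedComponentsWithStats(m)
    for i in range(1,n_):
        if s[i,4]>60: print(s[i],c[i].round(1))
    print('hub',proj(d,S([0,172,130])))
    for e in (85,90,95): print(e,[proj(d,[S([-r*np.cos(np.radians(e)),172,130+r*np.sin(np.radians(e))])]).round(1).tolist() for r in (51,68,85)])
E
python3 - <<'E'
from h import *
st(); togo(S([25,172,188]),97.8); brass()
E
```

```text
t 42.98 tcp [634.3 -96.6 213.7] stand [ 49.2 172.7 213.7] rpy [179.9   0.   97.8] F [-1.1 -0.1 -0.2] w -0.1 g 0.0 q [-0.24  0.71  0.61  1.57 -0.45  1.01  0.64]
togo cm [-0.06 -2.42  2.57] rot [0.1 0.  0. ]
[ 157  217   59   52 1803] [182.  243.8]
hub [[185.76559584 199.91383083]]
85 [[[161.3, 227.9]], [[150.2, 240.6]], [[136.8, 255.9]]]
90 [[[168.8, 228.0]], [[161.1, 240.8]], [[151.8, 256.2]]]
95 [[[176.5, 227.9]], [[172.3, 240.6]], [[167.3, 255.9]]]
```

Request:
{"fn": "move_arm", "kwargs": {"targets": "-1 0 0 1 0 0 0;-1 0 0 1.5 0 0 0;-1 0 -0.6 0 0 0 0;-1 0 -0.6 0 0 0 0;-1 0 -0.5 0 0 0 0"}}

```text
clock: 43.45
eef_pos: [615.6, -98.9, 187.3]
tool_rot: [-3.139, 0.0, 1.707]
force: [-0.5, -1.9, 0.2]
width: 0.4
gripper_force: 0.0
```

Request:
{"fn": "move_arm", "kwargs": {"targets": "-1 0 -0.4 0 0 0 0;-1 0 -0.3 0 0 0 0;-1 0 0 0 0 0 0;-1 0 0 0 0 0 0"}}

```text
clock: 43.78
eef_pos: [610.6, -99.5, 188.1]
tool_rot: [3.141, 0.001, 1.707]
force: [2.8, -0.2, 1.3]
width: 0.1
gripper_force: 1.7
```

Run:
```python
from h import *
st(); brass()
```

```text
t 43.78 tcp [610.6 -99.5 188.1] stand [ 25.3 172.9 188.1] rpy [180.    0.   97.8] F [ 2.8 -0.2  1.3] w 0.1 g 1.7 q [-0.23  0.7   0.59  1.67 -0.47  0.92  0.68]
[ 186  237   39   62 1715] [204.1 266.6]
hub [[214.68313644 212.82604368]]
85 [[[195.0, 248.6]], [[185.7, 265.6]], [[174.1, 286.6]]]
90 [[[203.7, 248.8]], [[198.4, 265.9]], [[192.0, 287.1]]]
95 [[[212.5, 248.6]], [[211.4, 265.6]], [[210.1, 286.7]]]
```

Request:
{"fn": "move_arm", "kwargs": {"targets": "-1 0 -0.2 0 0 0 0;-1 0 -0.2 0 0 0 0;-1 0 0 0 0 0 0;-1 0 0 0 0 0 0"}}

```text
clock: 44.17
eef_pos: [607.3, -100.0, 188.3]
tool_rot: [3.14, 0.001, 1.707]
force: [4.2, 1.0, 4.0]
width: 0.1
gripper_force: 2.7
```

Run:
```python
from h import *
st(); brass()
```

```text
t 44.17 tcp [ 607.3 -100.   188.3] stand [ 22.  172.9 188.3] rpy [1.799e+02 1.000e-01 9.780e+01] F [4.2 1.  4. ] w 0.1 g 2.7 q [-0.23  0.7   0.59  1.68 -0.47  0.91  0.68]
[ 185  237   42   62 1660] [205.1 266.9]
hub [[219.52044117 212.66224082]]
85 [[[201.4, 248.4]], [[192.8, 265.3]], [[182.1, 286.3]]]
90 [[[210.1, 248.5]], [[205.6, 265.6]], [[200.0, 286.8]]]
95 [[[218.8, 248.4]], [[218.5, 265.3]], [[218.1, 286.4]]]
```

Request:
{"fn": "move_arm", "kwargs": {"targets": "-1 0 1 0 0 0 0;-1 0 2 0 0 0 0;-1 0 0 -3 0 0 0;-1 0 0 -4 0 0 0;-1 0 0 -4 0 0 0"}}

```text
clock: 44.63
eef_pos: [633.1, -95.8, 296.4]
tool_rot: [-3.132, -0.001, 1.706]
force: [1.5, 0.3, -0.6]
width: -0.2
gripper_force: 0.0
```

Request:
{"fn": "move_arm", "kwargs": {"targets": "-1 -3.15 -1.65 -2 0 0 0;-1 -3.15 -1.5 -2 0 0 0;-1 -3.15 0 0 0 0 0;-1 0 0 0 0 0 0;-1 0 0 0 0 0 0"}}

```text
clock: 45.05
eef_pos: [615.1, -196.3, 336.8]
tool_rot: [-3.137, -0.0, 1.702]
force: [0.9, 1.0, -0.6]
width: -0.1
gripper_force: 0.0
```

Request:
{"fn": "move_arm", "kwargs": {"targets": "-1 0 0 0 0 0 0;-1 0 0 0 0 0 0;-1 0 0 0 0 0 0"}}

```text
clock: 45.3
eef_pos: [617.2, -191.8, 336.3]
tool_rot: [-3.138, -0.002, 1.709]
force: [0.2, 0.6, -0.6]
width: -0.1
gripper_force: 0.0
```

Run:
```python
from h import *
st(); brass(); t=cam('top')
h=cv2.cvtColor(t['color'],cv2.COLOR_RGB2HSV); P=proj(t,[S([-137,-88,188])])[0]; m=cv2.inRange(h,(14,50,150),(20,130,255)); n_,l,s,c=cv2.connectedComponentsWithStats(m)
print('grip',[toS(atz(t,*c[i],188)).round(1).tolist() for i in range(1,n_) if np.hypot(*(c[i]-P))<12])
w=cam('wrist'); barrel(w)
```

```text
t 45.3 tcp [ 617.2 -191.8  336.3] stand [ 19.3  80.6 336.3] rpy [-1.798e+02 -1.000e-01  9.790e+01] F [ 0.2  0.6 -0.6] w -0.1 g 0.0 q [-0.1   0.61  0.66  1.39 -0.38  1.27  0.72]
[221  59  21  21 335] [230.4  68.8]
[217 106  38   8 262] [235.4 109.7]
[227 158  11  26 227] [232.2 170.8]
hub [[234.74831854  74.42003506]]
85 [[[226.3, 71.6]], [[222.8, 70.5]], [[218.8, 69.2]]]
90 [[[231.4, 71.6]], [[230.1, 70.5]], [[228.5, 69.2]]]
95 [[[236.6, 71.7]], [[237.4, 70.5]], [[238.3, 69.2]]]
grip [[-136.6, -85.9, 188.0]]
 barrel blob x 6 y -11 [73. 93.] 89
 barrel blob x -50 y -82 [48. 25.] 90
 barrel blob x 0 y 72 [160.  46.] 90
```

```bash
python3 -c "
from cell import order
print(order.finish_job())"
```

```text
the job is handed in; nothing more can be done
None
```

I handed the job in: the barrel is locked with the brass tip up (measured within about 1° of vertical), and both chisel handles lie side by side in it; I saw no third. After locking, I pressed the spoke back about 5° within the lock's play. I never touched the bowl or the other wares, though I did not re-check the bowl after turning the tray.

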